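# Unlock, load and lock a cigar draw tester

### The arm

A 6-joint arm with a two-finger parallel gripper is mounted at the origin on the work surface. World frame = base frame: x ahead of the robot, y to its left, z up, the work surface at z = 0. Lengths are in m, angles in rad, forces in N, time in s.
With the tool pointing down it reaches from about 0.425 to 0.925 m from the base axis. Payload 12.5 kg.
Tool frame: the origin (TCP) lies between the finger pads; the fingertips stand 22 mm ahead of it and the grasp point (between the pads) lies 3 mm ahead of it; z points along the fingers, x is the direction in which the jaws open and shut, and the axes are right-handed (so a half turn about z gives the same grasp; the last joint's range is limited). The gripper opens to 85 mm and grips with 20 to 120 N. Pads are 22 mm wide; open, the fingers measure 114 mm over their backs; the gripper's body (76 mm by 85 mm) begins 54 mm behind the grasp point. The pads swing forward as they close: fully open they stand 13 mm farther back than shut.
Start: joints at [-1.379, 0.491, 1.559, -0, 1.092, -0.106], TCP at [0.183, -0.597, 0.253] pointing down, gripper open.
Joint ranges: [-3.1, 3.1], [-0.84, 2.19], [0.05, 2.79], [-1.13, 4.28], [0.06, 2.93], [-2.69, 2.69]. Speed limits (rad/s): [2.22, 2.22, 2.79, 3.14, 3.14, 3.14].

### API

Orientations are given as a unit quaternion [x, y, z, w].
In Python, from rig import env gives the robot as it stands. The module is installed in compiled form; this text tells all that it offers.
- The arm moves only by the tool move_arm, never from a script. Its argument "targets" is a list of rows, each an object with "travel": the shift along the tool's x, y, z in mm, a list of three; "turn": the turn, a rotation vector about the tool's x, y, z in rad, a list of three. In form: [{"travel": [dx, dy, dz], "turn": [wx, wy, wz]}, ...]. A call has exactly 8 rows; each row is the pose to reach, as a shift and turn from the pose commanded when the call began, along the tool's axes at that moment; what a row does not reach only later rows make up. A row lasts 1/8 s, in which the tool goes at most 62.5 mm and 10.7 degrees, less where a joint would pass 70% of its speed; a pose out of reach is approached as far as the arm can. A call with a gripper value outside its range is refused whole. "jaw" is the closure, from 0 (fully open) to 1 (shut), set as the call begins (left out, the last holds). The fingers move at their own pace and stop on an object; "grip_force" is the grip in N (left out, the last holds). Time passes only in rows, so rows that repeat a pose let the fingers close, or fill a call up. It gives the time, the measured TCP pose, the force and the opening at its end, in the units of the state.
- env.state(): the state, without advancing time (a new reading comes with each control period).
- env.grab_frame(name): name is "scene" or "side" or "wrist"; returns the picture (400x640x3 uint8, red, green, blue); there is no depth.
- env.camera_model(name): a dict with "intrinsics" (3x3 intrinsics, pixels), "xyz" and "orientation" of the camera in the world; the wrist camera has in their place "T_tool_cam" (4x4, takes a point from camera to tool coordinates, whose origin is the TCP and whose axes are the tool frame's). Camera axes: x right, y up, looking along -z (the intrinsics and any distortion apply to the point x, -y, -z); pixel columns grow to the right and rows downward; lengths in m; the calibration is good to about 2 mm. A picture is of the moment at which its call begins: read the wrist's pose just before it. camera_model takes no time and is no camera call.
- env.sign_off(): hands the job in, once; it reports no verdict.
The state is a dict: "t": time; "qpos": joint angles; "qd": joint speeds; "tau": joint torques, N m; "tcp_pos": TCP position; "eef_rot": TCP orientation; "force": force on the tool from outside, world axes, zero at the start; "torque": the same for the moment, N m; "finger_gap": finger opening in m.
Only numpy, scipy, OpenCV 4.12 (cv2) and the standard library are available. Lean on these libraries where they do the work, as an engineer would, in place of code of your own. Each camera call takes 0.05 s, during which the arm holds its last target. There are 200 camera calls.

### The job

Load the draw tester: release its two orange quarter-turn locks (press down, turn back), draw the carriage all the way out, lay every cigar from the sample tray in a groove of its own, settled in the groove with its rounded, banded head pointing into the machine, then push the carriage fully home under the tester's head and lock it there again with both locks, pressing each one down and turning it a quarter turn clockwise until its cam catches and it stays down by itself. Leave the bowl, knife and punch on the rolling board alone.

Things in the scene. Friction and masses are not known exactly. Their poses are not given: they have to be found in the camera images.
- tester_front (a point): draw tester, fixed: a grey head 276 mm wide, 115 mm deep, top 100 mm above the table, overhanging a carriage (underside 66 mm above the table). Point: on the table under the middle of the head's front face; x points into the machine, y left, z up. Its base plate, 12 mm thick, runs from 195 mm before the point to 115 mm behind it
- carriage (a joint): the tester's aluminium carriage: how far it is drawn out towards the robot, m; 0 = fully home under the head, 0.065 = fully out (hard stops at both ends). It stays where it is left; about 2 N of drag
- handle (a point): middle of the carriage's pull handle: a black round bar, 12 mm thick, 100 mm long, lying crosswise (along this point's y) at the carriage's front edge on two posts 40 mm either side of the middle, its axis 34 mm above the deck, 42 mm before the cigars' cut ends. x points into the machine
- groove1 (a point): V groove 1 of 4 in the carriage, counted from the left, 52 mm apart: two blue saddles 18 mm wide, 84 mm apart between centres, a 66 mm gap between them for fingers. Point: where the middle of a seated cigar lies, 24 mm above the deck, 3 mm above the saddles' tops; x runs along the groove into the machine, z up. The V is 26 mm wide at the top
- groove2 (a point): V groove 2 of 4 in the carriage, counted from the left, 52 mm apart: two blue saddles 18 mm wide, 84 mm apart between centres, a 66 mm gap between them for fingers. Point: where the middle of a seated cigar lies, 24 mm above the deck, 3 mm above the saddles' tops; x runs along the groove into the machine, z up. The V is 26 mm wide at the top
- groove3 (a point): V groove 3 of 4 in the carriage, counted from the left, 52 mm apart: two blue saddles 18 mm wide, 84 mm apart between centres, a 66 mm gap between them for fingers. Point: where the middle of a seated cigar lies, 24 mm above the deck, 3 mm above the saddles' tops; x runs along the groove into the machine, z up. The V is 26 mm wide at the top
- groove4 (a point): V groove 4 of 4 in the carriage, counted from the left, 52 mm apart: two blue saddles 18 mm wide, 84 mm apart between centres, a 66 mm gap between them for fingers. Point: where the middle of a seated cigar lies, 24 mm above the deck, 3 mm above the saddles' tops; x runs along the groove into the machine, z up. The V is 26 mm wide at the top
- cigar1_mid (a point): middle of a brown cigar: a firm round rod 22 mm thick, 130 mm long, about 22 g; x runs along it to its rounded head. A red and gold band lies 22 to 38 mm from here on the head side; the other end is cut flat. It starts in the sample tray (fixed, wooden, 300 x 176 mm, floor 6 mm thick, rim 18 mm high, left or right of the tester), whose two 22 mm high combs, 80 mm clear between them, keep cigars 58 mm apart
- cigar2_mid (a point): middle of a brown cigar: a firm round rod 22 mm thick, 130 mm long, about 22 g; x runs along it to its rounded head. A red and gold band lies 22 to 38 mm from here on the head side; the other end is cut flat. It starts in the sample tray (fixed, wooden, 300 x 176 mm, floor 6 mm thick, rim 18 mm high, left or right of the tester), whose two 22 mm high combs, 80 mm clear between them, keep cigars 58 mm apart
- cigar3_mid (a point): middle of a brown cigar: a firm round rod 22 mm thick, 130 mm long, about 22 g; x runs along it to its rounded head. A red and gold band lies 22 to 38 mm from here on the head side; the other end is cut flat. It starts in the sample tray (fixed, wooden, 300 x 176 mm, floor 6 mm thick, rim 18 mm high, left or right of the tester), whose two 22 mm high combs, 80 mm clear between them, keep cigars 58 mm apart
- cigar4_mid (a point): middle of a brown cigar: a firm round rod 22 mm thick, 130 mm long, about 22 g; x runs along it to its rounded head. A red and gold band lies 22 to 38 mm from here on the head side; the other end is cut flat. It starts in the sample tray (fixed, wooden, 300 x 176 mm, floor 6 mm thick, rim 18 mm high, left or right of the tester), whose two 22 mm high combs, 80 mm clear between them, keep cigars 58 mm apart
- cigar1_head (a point): tip of that cigar's rounded head, 65 mm from its middle
- cigar2_head (a point): tip of that cigar's rounded head, 65 mm from its middle
- cigar3_head (a point): tip of that cigar's rounded head, 65 mm from its middle
- cigar4_head (a point): tip of that cigar's rounded head, 65 mm from its middle
- left_wing (a point): left quarter-turn lock on the tester's head (left as seen from the robot): an upright orange bar 46 x 12 mm, 26 mm tall, on a black disc 48 mm across. Point: middle of the bar, 12 mm below its top, 14 mm above the disc's upper face; its x runs along the bar, z up. Unlocked, the bar points along the carriage's travel; locked, square across it. The locks are 216 mm apart
- right_wing (a point): right quarter-turn lock on the tester's head (right as seen from the robot): an upright orange bar 46 x 12 mm, 26 mm tall, on a black disc 48 mm across. Point: middle of the bar, 12 mm below its top, 14 mm above the disc's upper face; its x runs along the bar, z up. Unlocked, the bar points along the carriage's travel; locked, square across it. The locks are 216 mm apart
- left_push (a joint): how far the left lock is pressed down, m: 0 = up, 0.012 = hard stop; its spring pushes back with 3 N at 0, 9 N at the stop. Its plunger drops into a hole in the carriage, so it goes past 0.002 only if the carriage is within about 2 mm of home. From 0.0095 down it is free to turn. Let go after a quarter turn, it rises to 0.006, where its cam has caught
- right_push (a joint): how far the right lock is pressed down, m: 0 = up, 0.012 = hard stop; its spring pushes back with 3 N at 0, 9 N at the stop. Its plunger drops into a hole in the carriage, so it goes past 0.002 only if the carriage is within about 2 mm of home. From 0.0095 down it is free to turn. Let go after a quarter turn, it rises to 0.006, where its cam has caught
- left_turn (a joint): angle of the left lock, rad: 0 = unlocked, grows clockwise seen from above, 1.57 = locked (stop at 1.65). It starts locked. It turns only while pressed down, and rises fully at 0 (within 0.12); the catch takes it within about 0.12 rad of 1.57
- right_turn (a joint): angle of the right lock, rad: 0 = unlocked, grows clockwise seen from above, 1.57 = locked (stop at 1.65). It starts locked. It turns only while pressed down, and rises fully at 0 (within 0.12); the catch takes it within about 0.12 rad of 1.57
- bowl: white china bowl 90 mm across and 42 mm high, on the rolling board, a fixed wooden board 250 x 180 x 30 mm on the other side of the tester from the tray; origin under its centre; not part of the job
- knife: flat steel rolling knife 160 x 50 x 4 mm lying on the rolling board; origin under its centre; not part of the job
- punch: dark wooden hand punch 108 mm tall, 34 mm thick, standing on the rolling board; origin under its centre; not part of the job
Things that resemble listed ones, but are neither listed nor needed, are in the scene too. Leave any purple or turquoise look-alike of the part that bears cigar4_mid alone.

How it is judged:
On the way, in this order (a step that is already met when the one before it is completed fails the run):
1. the locks are released and the empty carriage is drawn all the way out (value of joint carriage above 0.058 m), for 0.2 s.
2. every cigar lies in a groove of the drawn-out carriage, head towards the machine (value of joint carriage above 0.04 m and height (world z) of cigar1_mid between 0.044 and 0.052 m and height (world z) of cigar1_head between 0.042 and 0.054 m and angle between the x axis of each of cigar1_mid, cigar2_mid, cigar3_mid, cigar4_mid and the x axis of handle, either way round below 0.08 rad and x of cigar1_head in the frame of handle between 0.156 and 0.188 m and y of cigar1_head in the frame of handle between -0.085 and 0.085 m and height (world z) of cigar2_mid between 0.044 and 0.052 m and height (world z) of cigar2_head between 0.042 and 0.054 m and x of cigar2_head in the frame of handle between 0.156 and 0.188 m and y of cigar2_head in the frame of handle between -0.085 and 0.085 m and height (world z) of cigar3_mid between 0.044 and 0.052 m and height (world z) of cigar3_head between 0.042 and 0.054 m and x of cigar3_head in the frame of handle between 0.156 and 0.188 m and y of cigar3_head in the frame of handle between -0.085 and 0.085 m and height (world z) of cigar4_mid between 0.044 and 0.052 m and height (world z) of cigar4_head between 0.042 and 0.054 m and x of cigar4_head in the frame of handle between 0.156 and 0.188 m and y of cigar4_head in the frame of handle between -0.085 and 0.085 m), for 0.2 s.
3. the loaded carriage is fully home under the head (value of joint carriage below 0.004 m and height (world z) of cigar1_mid between 0.044 and 0.052 m and height (world z) of cigar1_head between 0.042 and 0.054 m and angle between the x axis of each of cigar1_mid, cigar2_mid, cigar3_mid, cigar4_mid and the x axis of handle, either way round below 0.08 rad and x of cigar1_head in the frame of handle between 0.156 and 0.188 m and y of cigar1_head in the frame of handle between -0.085 and 0.085 m and height (world z) of cigar2_mid between 0.044 and 0.052 m and height (world z) of cigar2_head between 0.042 and 0.054 m and x of cigar2_head in the frame of handle between 0.156 and 0.188 m and y of cigar2_head in the frame of handle between -0.085 and 0.085 m and height (world z) of cigar3_mid between 0.044 and 0.052 m and height (world z) of cigar3_head between 0.042 and 0.054 m and x of cigar3_head in the frame of handle between 0.156 and 0.188 m and y of cigar3_head in the frame of handle between -0.085 and 0.085 m and height (world z) of cigar4_mid between 0.044 and 0.052 m and height (world z) of cigar4_head between 0.042 and 0.054 m and x of cigar4_head in the frame of handle between 0.156 and 0.188 m and y of cigar4_head in the frame of handle between -0.085 and 0.085 m), for 0.2 s.
At the end, for the whole second after the job is handed in: every cigar present is settled in a groove (within 16 mm along it, 4 mm in height, in line), head into the machine; carriage within 4 mm of home; both locks turned at least 1.38 rad and risen into the catch (4 to 8 mm down) (all of step 3 and value of joint each of left_turn, right_turn above 1.38 rad and value of joint left_push between 0.004 and 0.008 m and value of joint right_push between 0.004 and 0.008 m); the robot touches nothing.
It fails at once if the bowl is disturbed (moved more than 30 mm) (distance of bowl from where it was at the start of the episode above 0.03 m).
It fails at once if the knife is disturbed (moved more than 30 mm) (distance of knife from where it was at the start of the episode above 0.03 m).
It fails at once if the punch is disturbed (moved more than 30 mm) (distance of punch from where it was at the start of the episode above 0.03 m).
Of cigar1, cigar2, cigar3, cigar4 only 2 to 4 are there at a start; the rules pass over those that are not, and their reading is None.
At some moment in a run one of cigar1, cigar2, cigar3, cigar4 may be knocked a few centimetres aside while the robot is not near it.
Once in a run the grip may slacken for a moment while it holds something.
It also fails if it takes over 210 s, if anything falls off the work surface, if the arm or the gripper's body presses on something with over 40 N, if the wrist force passes 120 N, or if a joint passes its speed limit or range.

## Working session

There is one attempt and no reset: what is moved stays moved. The work goes in short steps, Python scripts to look and compute and a tool call to move; the robot and the scene stay as the last step left them, time stands still between calls to the robot, and variables do not carry over. Pictures are saved under pics/ and viewed, about 12 in all and at most 16, crops included, and the job is handed in when it is done.

Besides the shell and the picture viewer there is one more tool, called by a JSON object that holds its "method" and its "body", one argument or row to a line. move_arm: Moves the arm, as the interface text tells. Its arguments: {"type":"object","properties":{"targets":{"type":"array"},"jaw":{"type":"number"},"grip_force":{"type":"number"}},"required":["targets"]}

```bash
mkdir -p pics; cat > h.py <<'E'
import numpy as np, cv2
from scipy.spatial.transform import Rotation as R
from rig import env
def cam(name, st=None):
    m=env.camera_model(name)
    K=np.array(m["intrinsics"])
    if "T_tool_cam" in m:
        st=st or env.state()
        T=np.eye(4);T[:3,:3]=R.from_quat(st["eef_rot"]).as_matrix();T[:3,3]=st["tcp_pos"]
        T=T@np.array(m["T_tool_cam"])
    else:
        T=np.eye(4);T[:3,:3]=R.from_quat(m["orientation"]).as_matrix();T[:3,3]=m["xyz"]
    return K,T
def ray(c,uv):
    K,T=c
    p=np.linalg.inv(K)@np.array([uv[0],uv[1],1.])
    d=T[:3,:3]@np.array([p[0],-p[1],-p[2]])
    return T[:3,3],d/np.linalg.norm(d)
def plane(c,uv,z):
    o,d=ray(c,uv); return o+d*(z-o[2])/d[2]
def proj(c,P):
    K,T=c
    q=T[:3,:3].T@(np.array(P)-T[:3,3]); q=K@np.array([q[0],-q[1],-q[2]]); return q[:2]/q[2]
def snap(name,fn):
    st=env.state(); im=env.grab_frame(name); cv2.imwrite("pics/"+fn,im[:,:,::-1]); return im,cam(name,st)
E
python3 - <<'E'
from h import *
for n in("scene","side","wrist"):
    im,c=snap(n,n+"0.png"); m=env.camera_model(n); print(n,{k:np.round(v,3).tolist() if not isinstance(v,dict) else v for k,v in m.items()})
print(env.state())
E
```

```text
scene {'intrinsics': [[383.491, 0.0, 322.018], [0.0, 383.491, 201.535], [0.0, 0.0, 1.0]], 'xyz': [0.951, 0.692, 0.853], 'orientation': [0.13, 0.374, 0.862, 0.317]}
side {'intrinsics': [[378.086, 0.0, 324.744], [0.0, 378.086, 207.109], [0.0, 0.0, 1.0]], 'xyz': [0.152, -0.65, 1.072], 'orientation': [0.335, -0.071, -0.196, 0.919]}
wrist {'intrinsics': [[346.135, 0.0, 323.499], [0.0, 346.135, 200.037], [0.0, 0.0, 1.0]], 'T_tool_cam': [[1.0, 0.0, 0.001, 0.001], [0.001, -0.956, -0.293, -0.075], [0.001, 0.293, -0.956, -0.121], [0.0, 0.0, 0.0, 1.0]]}
{'t': 0.15, 'qpos': array([-1.37862459e+00,  4.91391360e-01,  1.55932446e+00,  1.21111397e-06,
        1.09169259e+00, -1.05597616e-01]), 'qd': array([ 1.07227236e-03, -1.06149467e-03, -1.59197276e-03, -8.06219623e-04,
       -1.34655756e-03,  2.28839422e-05]), 'tau': array([ 2.07008779e-03, -6.18708658e+01, -2.61691868e+01, -5.17121782e-05,
        3.18430968e-03,  2.63354445e-05]), 'tcp_pos': array([ 0.18336209, -0.59733917,  0.25287528]), 'eef_rot': array([ 8.04172776e-01, -5.94395475e-01, -3.00263055e-04, -2.76060620e-04]), 'force': array([ 0.32038491, -0.6672853 , -0.11089351]), 'torque': array([-0.01497353,  0.01304555,  0.01015959]), 'finger_gap': 0.08528071844170254}
```

View pics/scene0.png

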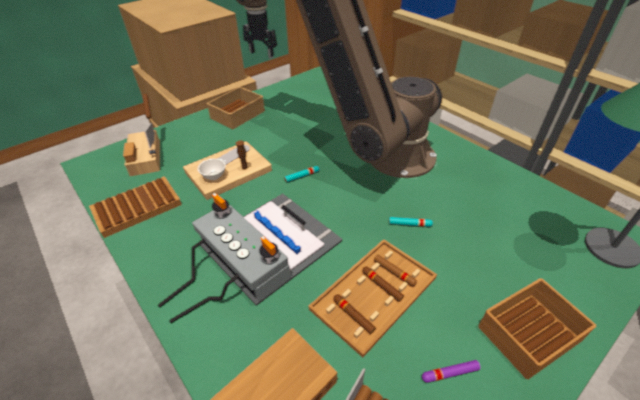

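View pics/side0.png

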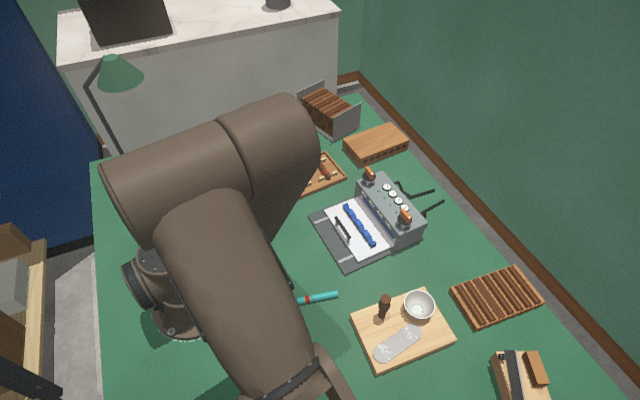

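Scene view: the tester's head is at about (240,250), with orange locks at (220,202) and (268,248). The handle is at (293,213). The tray to its left holds 3 brown cigars at (354,313), (383,283) and (396,269). Turquoise look-alikes lie at (302,173) and (410,222), a purple one at (450,371), and there are brown cigar boxes elsewhere. Next I'll take an enlarged crop.

```bash
python3 - <<'E'
from h import *
im=cv2.imread("pics/scene0.png"); c=cam("scene")
cv2.imwrite("pics/crop1.png",cv2.resize(im[180:360,185:445],None,fx=3,fy=3,interpolation=cv2.INTER_CUBIC))
hsv=cv2.cvtColor(im,cv2.COLOR_BGR2HSV)
def blobs(lo,hi,mn=12):
    m=cv2.inRange(hsv,lo,hi);n,l,s,ce=cv2.connectedComponentsWithStats(m)
    return [(s[i][4],ce[i].round(1).tolist(),s[i][:4].tolist()) for i in range(1,n) if s[i][4]>mn]
print("orange",blobs((8,190,150),(22,255,255)))
print("blue",blobs((105,120,80),(125,255,255)))
print("red",blobs((0,170,90),(6,255,255),4))
E
```

```text
orange [(np.int32(60), [218.8, 199.7], [213, 195, 12, 10]), (np.int32(77), [268.2, 244.5], [262, 239, 13, 12]), (np.int32(14), [369.6, 272.9], [368, 271, 5, 5]), (np.int32(17), [373.9, 275.3], [372, 272, 5, 7]), (np.int32(14), [406.0, 276.5], [404, 273, 5, 7]), (np.int32(15), [341.1, 301.1], [339, 299, 6, 6]), (np.int32(20), [345.0, 304.5], [342, 301, 7, 7])]
blue [(np.int32(748), [429.4, 6.8], [402, 0, 54, 18]), (np.int32(2997), [601.1, 137.5], [565, 90, 75, 82]), (np.int32(337), [277.3, 232.3], [255, 212, 45, 41])]
red [(np.int32(9), [311.0, 170.6], [310, 168, 3, 6]), (np.int32(17), [421.1, 222.1], [420, 219, 3, 7]), (np.int32(18), [371.4, 274.6], [369, 272, 6, 7]), (np.int32(23), [403.5, 275.8], [401, 273, 6, 7]), (np.int32(20), [342.4, 303.5], [340, 301, 6, 7]), (np.int32(51), [438.2, 373.9], [434, 369, 8, 11])]
```

View pics/crop1.png

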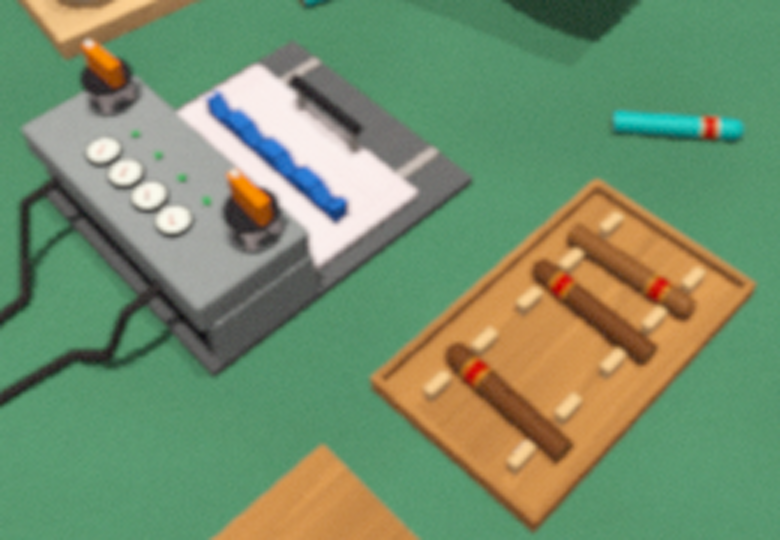

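The crop shows three cigars in the tray. A (axis 575,235–685,305) has its head at the lower right. B (540,268–648,352) and C (455,355–562,447) have their heads at the upper left. The cyan one at (680,125) is the look-alike. Both wings lie crosswise, so they are locked.

```bash
python3 - <<'E'
from h import *
c=cam("scene");s=cam("side")
f=lambda u,v:((u+.5)/3+185-.5,(v+.5)/3+180-.5)
for n,a,b in(("A",(574,234),(686,306)),("B",(540,268),(648,352)),("C",(457,353),(562,449))):
    P=plane(c,f(*a),.019);Q=plane(c,f(*b),.019);print(n,P.round(3),Q.round(3),np.linalg.norm(P-Q).round(3),((P+Q)/2).round(3))
for n,p in(("tray",(598,182)),("tray",(753,287)),("tray",(533,528)),("tray",(373,380))):print(n,plane(c,f(*p),.018).round(3))
for n,p in(("base corner",(470,181)),("base far",(292,43)),("base back",(214,373))):print(n,plane(c,f(*p),.012).round(3))
print("head front L",plane(c,f(305,235),.1).round(3),"R",plane(c,f(140,80),.1).round(3),"backL",plane(c,f(205,325),.1).round(3),"backR",plane(c,f(22,130),.1).round(3))
print("handle",plane(c,f(297,82),.058).round(3),plane(c,f(358,130),.058).round(3))
im=cv2.imread("pics/side0.png");hsv=cv2.cvtColor(im,cv2.COLOR_BGR2HSV)
m=cv2.inRange(hsv,(6,170,120),(22,255,255));n,l,st,ce=cv2.connectedComponentsWithStats(m)
sb=[ce[i] for i in range(1,n) if st[i][4]>10];print([x.round(1) for x in sb],[st[i] for i in range(1,n) if st[i][4]>10])
for p in((218.8,199.7),(268.2,244.5)):
  for q in sb:
    o,d=ray(c,p);o2,d2=ray(s,q);A=np.array([d,-d2]).T;t=np.linalg.lstsq(A,o2-o,rcond=None)[0]
    X,Y=o+d*t[0],o2+d2*t[1]
    if np.linalg.norm(X-Y)<.02:print("wing",p,q.round(),((X+Y)/2).round(4),np.linalg.norm(X-Y).round(4))
E
```

```text
A [0.422 0.276 0.019] [0.405 0.394 0.019] 0.119 [0.414 0.335 0.019]
B [0.472 0.283 0.019] [0.465 0.403 0.019] 0.12 [0.468 0.343 0.019]
C [0.586 0.3   0.019] [0.582 0.418 0.019] 0.118 [0.584 0.359 0.019]
tray [0.359 0.247 0.018]
tray [0.345 0.418 0.018]
tray [0.643 0.448 0.018]
tray [0.655 0.274 0.018]
base corner [0.447 0.163 0.012]
base far [ 0.46  -0.111  0.012]
base back [0.75  0.179 0.012]
head front L [0.642 0.172 0.1  ] R [ 0.651 -0.079  0.1  ] backL [0.753 0.193 0.1  ] backR [ 0.766 -0.092  0.1  ]
handle [ 0.517 -0.017  0.058] [0.512 0.074 0.058]
[] []
```

Three cigars are present. All the measured points fit: the tester's yaw is about 0.04, the tray measures 300×172, and the handle is 132 mm before the head. Next I'll move to a viewpoint above both.

```bash
cat >> h.py <<'E'
def go(P,az,label=""):
    "print travel(mm)/turn to reach TCP P, tool down, jaw azimuth az"
    st=env.state();Rc=R.from_quat(st["eef_rot"])
    x=np.array([np.cos(az),np.sin(az),0]);z=np.array([0,0,-1.]);Rt=R.from_matrix(np.array([x,np.cross(z,x),z]).T)
    print(label,"travel",(Rc.inv().apply(np.array(P)-st["tcp_pos"])*1000).round(1).tolist(),"turn",(Rc.inv()*Rt).as_rotvec().round(3).tolist())
E
python3 - <<'E'
from h import *
go([.183,-.597,.42],-1.273)
go([.52,.22,.42],0)
E
```

```text
travel [-0.6, 0.2, -167.1] turn [-0.0, 0.001, -0.0]
 travel [-682.7, -561.6, -166.5] turn [-0.001, 0.001, -1.273]
```

{"method": "move_arm", "body": {
  "targets": [
    {"travel":[0,0,-60],"turn":[0,0,0]},
    {"travel":[0,0,-120],"turn":[0,0,0]},
    {"travel":[-40,-30,-167],"turn":[0,0,0]},
    {"travel":[-85,-65,-167],"turn":[0,0,0]},
    {"travel":[-130,-105,-167],"turn":[0,0,0]},
    {"travel":[-175,-145,-167],"turn":[0,0,0]},
    {"travel":[-220,-185,-167],"turn":[0,0,0]},
    {"travel":[-260,-220,-167],"turn":[0,0,0]}
  ],
  "jaw": 0
}}

```text
t: 1.15
tcp_pos: [0.3178, -0.2824, 0.4203]
eef_rot: [0.804, -0.594, 0.0, -0.0]
force: [0.3, 0.5, 0.5]
finger_gap: 0.0853
```

{"method": "move_arm", "body": {
  "targets": [
    {"travel":[-45,-37,0],"turn":[0,0,-0.16]},
    {"travel":[-90,-75,0],"turn":[0,0,-0.32]},
    {"travel":[-140,-110,0],"turn":[0,0,-0.48]},
    {"travel":[-190,-150,0],"turn":[0,0,-0.64]},
    {"travel":[-240,-190,0],"turn":[0,0,-0.8]},
    {"travel":[-290,-235,0],"turn":[0,0,-0.96]},
    {"travel":[-350,-280,0],"turn":[0,0,-1.12]},
    {"travel":[-400,-320,0],"turn":[0,0,-1.273]}
  ]
}}

```text
t: 2.15
tcp_pos: [0.4983, 0.1738, 0.4202]
eef_rot: [1.0, 0.003, 0.0, 0.0]
force: [1.3, -1.1, 1.0]
finger_gap: 0.0853
```

```bash
python3 - <<'E'
from h import *
go([.52,.22,.42],0)
im,c=snap("wrist","w1.png");print(env.state()["tcp_pos"].round(4))
E
```

```text
travel [21.9, -46.1, 0.2] turn [0.0, -0.0, 0.005]
[0.4999 0.1789 0.4193]
```

View pics/w1.png

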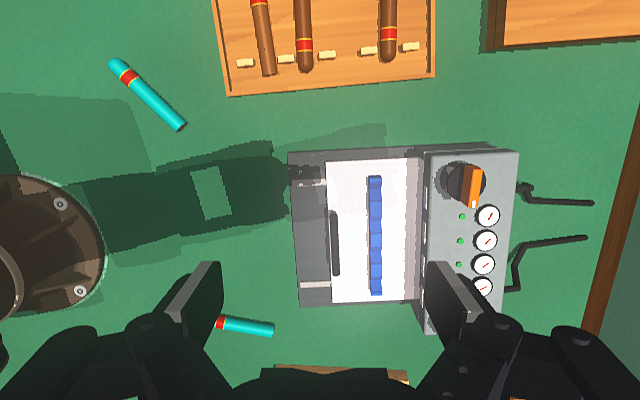

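Wrist view: left wing at (470,187), handle at (334,243), the front blue saddle row at (376,235), head at (470,235), and tray cigars at (262,35), (304,35) and (389,30). Next I'll triangulate against the scene view.

```bash
cat >> h.py <<'E'
def tri(c1,p1,c2,p2):
    o,d=ray(c1,p1);o2,d2=ray(c2,p2);t=np.linalg.lstsq(np.array([d,-d2]).T,o2-o,rcond=None)[0]
    X,Y=o+d*t[0],o2+d2*t[1];return (X+Y)/2,np.linalg.norm(X-Y)
def blobs(im,lo,hi,mn=12):
    hsv=cv2.cvtColor(im,cv2.COLOR_BGR2HSV) 
    m=cv2.inRange(hsv,lo,hi);n,l,s,ce=cv2.connectedComponentsWithStats(m)
    out=[]
    for i in range(1,n):
        if s[i][4]>mn:
            cs=np.argwhere(l==i)[:,::-1].astype(np.float32);out.append((int(s[i][4]),ce[i].round(1).tolist(),s[i][:4].tolist(),cv2.minAreaRect(cs)))
    return out
ORANGE=((8,150,110),(24,255,255));BLUE=((105,120,60),(125,255,255))
E
python3 - <<'E'
from h import *
w=cam("wrist");s=cam("scene")
iw=cv2.imread("pics/w1.png");im=cv2.imread("pics/scene0.png")
for b in blobs(iw,*ORANGE,30):print("w orange",b)
for b in blobs(iw,*BLUE,80):print("w blue",b)
ow=[b for b in blobs(iw,*ORANGE,30) if 440<b[1][0]<500 and 160<b[1][1]<220][0]
print("wing",tri(s,(268.2,244.5),w,ow[1]))
print("blue",tri(s,(277.3,232.3),w,[b for b in blobs(iw,*BLUE,80) if 370<b[1][0]<382][0][1]))
for n,p in(("handleL",(334,212)),("handleR",(334.5,275))):print(n,plane(w,p,.064).round(4))
for n,p in(("headfl",(425,153)),("headbl",(519,151)),("headfr",(425,333))):print(n,plane(w,p,.1).round(4))
for n,p in(("basefl",(288,153)),("basefr",(299,307))):print(n,plane(w,p,.012).round(4))
cv2.imwrite("pics/crop2.png",cv2.resize(iw[140:320,280:540],None,fx=3,fy=3,interpolation=cv2.INTER_CUBIC))
E
```

```text
w orange (17080, [321.7, 42.5], [211, 0, 224, 97], ((322.5, 48.0), (96.0, 223.0), 90.0))
w orange (5436, [569.0, 19.9], [503, 0, 137, 46], ((571.0, 22.5), (45.0, 136.0), 90.0))
w orange (399, [474.5, 184.5], [465, 166, 18, 42], ((473.5, 186.5), (41.0, 17.0), 90.0))
w blue (1177, [375.7, 238.5], [369, 178, 13, 118], ((375.0, 236.5), (117.0, 12.0), 90.0))
wing (array([0.67412992, 0.1554583 , 0.15881305]), np.float64(0.005671937006641291))
blue (array([0.58331514, 0.04038013, 0.04192586]), np.float64(0.0009674992983353202))
handleL [0.5167 0.0901 0.064 ]
handleR [ 0.5199 -0.0124  0.064 ]
headfl [0.6298 0.1838 0.1   ]
headbl [0.7494 0.1881 0.1   ]
headfr [ 0.657  -0.0881  0.1   ]
basefl [0.4459 0.1668 0.012 ]
basefr [ 0.4612 -0.1054  0.012 ]
```

View pics/crop2.png

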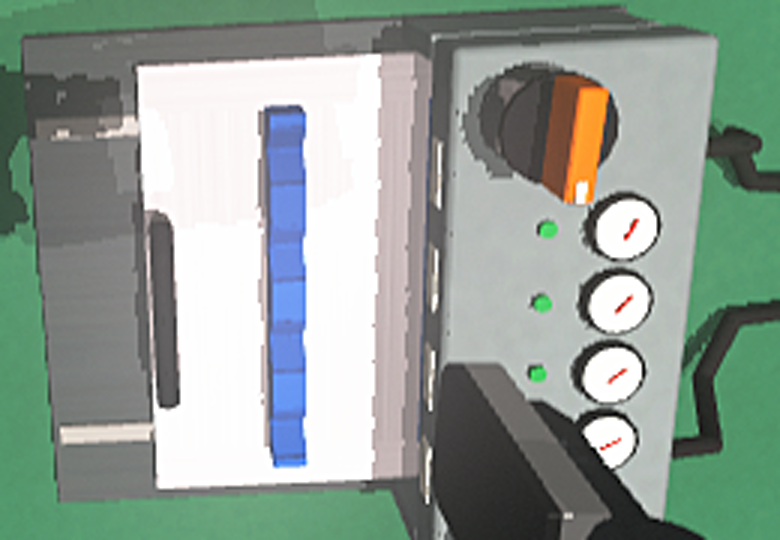

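```bash
python3 - <<'E'
from h import *
w=cam("wrist");s=cam("scene")
f=lambda u,v:((u+.5)/3+185-.5,(v+.5)/3+180-.5);g=lambda u,v:((u+.5)/3+280-.5,(v+.5)/3+140-.5)
print("tip",tri(s,f(236,175),w,g(582,192)))
print("other end",tri(s,f(273,215),w,g(592,84)))
for z in(.14,.15,.16):print(z,plane(w,g(582,192),z).round(4),plane(w,g(607,88),z).round(4),plane(w,g(597,205),z).round(4),plane(w,g(566,203),z).round(4),plane(s,f(236,175),z).round(4))
for z in(.1,.12):print("disc c",z,plane(w,g(548,120),z).round(4))
go([.65,.10,.33],.04)
E
```

```text
tip (array([0.67375078, 0.13452593, 0.16384419]), np.float64(0.004714015366078934))
other end (array([0.67283395, 0.17777164, 0.15605118]), np.float64(0.0021196133118894255))
0.14 [0.6832 0.1293 0.14  ] [0.6869 0.1722 0.14  ] [0.69   0.1239 0.14  ] [0.6773 0.1245 0.14  ] [0.6648 0.1125 0.14  ]
0.15 [0.6786 0.1324 0.15  ] [0.6822 0.1742 0.15  ] [0.6853 0.1271 0.15  ] [0.6729 0.1277 0.15  ] [0.6688 0.1206 0.15  ]
0.16 [0.674  0.1355 0.16  ] [0.6776 0.1762 0.16  ] [0.6805 0.1303 0.16  ] [0.6684 0.131  0.16  ] [0.6728 0.1287 0.16  ]
disc c 0.1 [0.6821 0.1496 0.1   ]
disc c 0.12 [0.6738 0.1543 0.12  ]
 travel [148.9, 81.3, 89.1] turn [-0.002, 0.0, -0.025]
```

```bash
python3 - <<'E'
from h import *
go([.673,.154,.26],.0)
E
```

```text
travel [172.8, 27.8, 159.2] turn [-0.002, 0.001, 0.015]
```

{"method": "move_arm", "body": {
  "targets": [
    {"travel":[45,7,30],"turn":[0,0,0]},
    {"travel":[90,14,70],"turn":[0,0,0]},
    {"travel":[135,20,110],"turn":[0,0,0]},
    {"travel":[173,28,140],"turn":[0,0,0]},
    {"travel":[173,28,159],"turn":[0,0,0]},
    {"travel":[173,28,159],"turn":[0,0,0]},
    {"travel":[173,28,159],"turn":[0,0,0]},
    {"travel":[173,28,159],"turn":[0,0,0]}
  ]
}}

```text
t: 3.2
tcp_pos: [0.6711, 0.1438, 0.2628]
eef_rot: [1.0, 0.0, 0.001, -0.0]
force: [-0.6, 0.8, -0.2]
finger_gap: 0.0857
```

```bash
python3 - <<'E'
from h import *
im,w=snap("wrist","w2.png");st=env.state();print(st["tcp_pos"].round(4),R.from_quat(st["eef_rot"]).as_matrix()[:2,0].round(3))
iw=cv2.imread("pics/w2.png")
for b in blobs(iw,*ORANGE,150):
    print(b)
    bx=cv2.boxPoints(b[3]); print([plane(w,p,.158).round(4).tolist() for p in bx])
cv2.imwrite("pics/crop3.png",cv2.resize(iw[150:360,220:440],None,fx=2.5,fy=2.5,interpolation=cv2.INTER_CUBIC))
E
```

```text
[0.671  0.1437 0.2627] [1. 0.]
(13917, [144.4, 28.0], [0, 0, 308, 67], ((153.5, 33.0), (66.0, 307.0), 90.0))
[[0.4844, 0.2703, 0.158], [0.6621, 0.2704, 0.158], [0.6616, 0.2346, 0.158], [0.4746, 0.2346, 0.158]]
(1098, [325.0, 198.5], [317, 166, 18, 70], ((325.5, 200.5), (69.0, 17.0), 90.0))
[[0.6673, 0.1727, 0.158], [0.6786, 0.1727, 0.158], [0.679, 0.1233, 0.158], [0.667, 0.1233, 0.158]]
```

View pics/crop3.png

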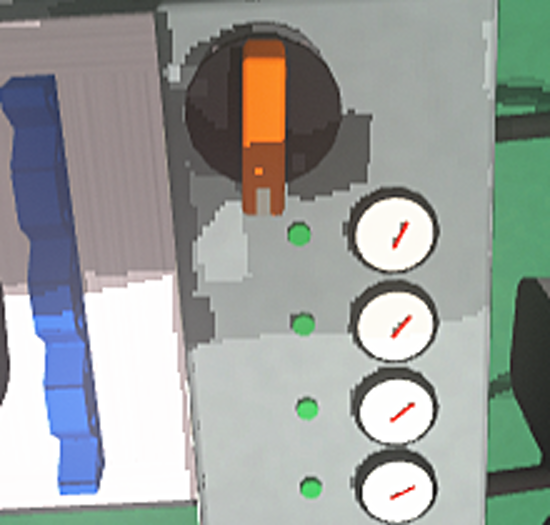

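The wrist crop shows the left wing along world y at cols 317–335, ending at row 235. That puts its centre at about (0.673, 0.147), with the top at z≈0.158 and the disc at about 0.132. The disc centre gives y 0.149, which agrees. I'll descend and grip.

{"method": "move_arm", "body": {
  "targets": [
    {"travel":[2,-4,20],"turn":[0,0,0]},
    {"travel":[2,-4,40],"turn":[0,0,0]},
    {"travel":[2,-4,60],"turn":[0,0,0]},
    {"travel":[2,-4,75],"turn":[0,0,0]},
    {"travel":[2,-4,85],"turn":[0,0,0]},
    {"travel":[2,-4,93],"turn":[0,0,0]},
    {"travel":[2,-4,98],"turn":[0,0,0]},
    {"travel":[2,-4,98],"turn":[0,0,0]}
  ]
}}

```text
t: 4.25
tcp_pos: [0.6731, 0.1475, 0.1632]
eef_rot: [1.0, -0.0, 0.0, 0.0]
force: [-0.6, 0.7, 0.2]
finger_gap: 0.0854
```

{"method": "move_arm", "body": {
  "targets": [
    {"travel":[0,0,0],"turn":[0,0,0]},
    {"travel":[0,0,0],"turn":[0,0,0]},
    {"travel":[0,0,0],"turn":[0,0,0]},
    {"travel":[0,0,0],"turn":[0,0,0]},
    {"travel":[0,0,0],"turn":[0,0,0]},
    {"travel":[0,0,0],"turn":[0,0,0]},
    {"travel":[0,0,0],"turn":[0,0,0]},
    {"travel":[0,0,0],"turn":[0,0,0]}
  ],
  "jaw": 1,
  "grip_force": 80
}}

```text
t: 5.25
tcp_pos: [0.6727, 0.1476, 0.1634]
eef_rot: [1.0, 0.0, -0.0, 0.0]
force: [-5.3, -0.7, 5.1]
finger_gap: 0.0102
```

{"method": "move_arm", "body": {
  "targets": [
    {"travel":[0,0,1],"turn":[0,0,0]},
    {"travel":[0,0,2],"turn":[0,0,0]},
    {"travel":[0,0,3],"turn":[0,0,0]},
    {"travel":[0,0,4],"turn":[0,0,0]},
    {"travel":[0,0,5],"turn":[0,0,0]},
    {"travel":[0,0,5.5],"turn":[0,0,0]},
    {"travel":[0,0,5.5],"turn":[0,0,0]},
    {"travel":[0,0,5.5],"turn":[0,0,0]}
  ]
}}

```text
t: 6.25
tcp_pos: [0.6727, 0.1476, 0.1583]
eef_rot: [1.0, 0.0, -0.0, 0.0]
force: [-6.1, -0.8, 7.8]
finger_gap: 0.0098
```

{"method": "move_arm", "body": {
  "targets": [
    {"travel":[0,0,0],"turn":[0,0,-0.17]},
    {"travel":[0,0,0],"turn":[0,0,-0.34]},
    {"travel":[0,0,0],"turn":[0,0,-0.51]},
    {"travel":[0,0,0],"turn":[0,0,-0.68]},
    {"travel":[0,0,0],"turn":[0,0,-0.85]},
    {"travel":[0,0,0],"turn":[0,0,-1.02]},
    {"travel":[0,0,0],"turn":[0,0,-1.19]},
    {"travel":[0,0,0],"turn":[0,0,-1.36]}
  ]
}}

```text
t: 7.25
tcp_pos: [0.6712, 0.1465, 0.1576]
eef_rot: [0.776, 0.631, -0.003, -0.001]
force: [-13.7, -8.5, 8.2]
finger_gap: 0.0097
```

{"method": "move_arm", "body": {
  "targets": [
    {"travel":[0,0,0],"turn":[0,0,-0.1]},
    {"travel":[0,0,0],"turn":[0,0,-0.2]},
    {"travel":[0,0,0],"turn":[0,0,-0.24]},
    {"travel":[0,0,0],"turn":[0,0,-0.24]},
    {"travel":[0,0,0],"turn":[0,0,-0.24]},
    {"travel":[0,0,0],"turn":[0,0,-0.24]},
    {"travel":[0,0,0],"turn":[0,0,-0.24]},
    {"travel":[0,0,0],"turn":[0,0,-0.24]}
  ]
}}

```text
t: 8.25
tcp_pos: [0.6712, 0.1461, 0.1575]
eef_rot: [0.697, 0.717, -0.003, -0.001]
force: [-14.1, -9.6, 8.0]
finger_gap: 0.0098
```

```bash
python3 - <<'E'
from h import *
s=env.state();print({k:np.round(s[k],4).tolist() for k in("t","tcp_pos","force","torque","finger_gap","qpos")},R.from_quat(s["eef_rot"]).as_matrix()[:2,0].round(3))
E
```

```text
{'t': 8.25, 'tcp_pos': [0.6712, 0.1461, 0.1575], 'force': [-14.1079, -9.5874, 7.9906], 'torque': [-1.583, 2.3773, -0.0409], 'finger_gap': 0.0098, 'qpos': [0.1189, 0.6757, 1.483, -0.0023, 0.9886, -1.4799]} [-0.029  1.   ]
```

{"method": "move_arm", "body": {
  "targets": [
    {"travel":[0,0,-2],"turn":[0,0,0]},
    {"travel":[0,0,-4],"turn":[0,0,0]},
    {"travel":[0,0,-6],"turn":[0,0,0]},
    {"travel":[0,0,-8],"turn":[0,0,0]},
    {"travel":[0,0,-9.5],"turn":[0,0,0]},
    {"travel":[0,0,-9.5],"turn":[0,0,0]},
    {"travel":[0,0,-9.5],"turn":[0,0,0]},
    {"travel":[0,0,-9.5],"turn":[0,0,0]}
  ]
}}

```text
t: 9.25
tcp_pos: [0.6711, 0.1461, 0.1664]
eef_rot: [0.697, 0.717, -0.003, -0.001]
force: [-12.3, -8.6, 2.1]
finger_gap: 0.0097
```

{"method": "move_arm", "body": {
  "targets": [
    {"travel":[0,0,0],"turn":[0,0,0]},
    {"travel":[0,0,0],"turn":[0,0,0]},
    {"travel":[0,0,0],"turn":[0,0,0]},
    {"travel":[0,0,-20],"turn":[0,0,0]},
    {"travel":[0,0,-50],"turn":[0,0,0]},
    {"travel":[0,0,-80],"turn":[0,0,0]},
    {"travel":[0,0,-92],"turn":[0,0,0]},
    {"travel":[0,0,-92],"turn":[0,0,0]}
  ],
  "jaw": 0
}}

```text
t: 10.25
tcp_pos: [0.6731, 0.1477, 0.2595]
eef_rot: [0.697, 0.717, 0.0, 0.0]
force: [-0.0, 0.1, -0.6]
finger_gap: 0.0858
```

```bash
python3 - <<'E'
from h import *
im,w=snap("wrist","w3.png");print(env.state()["tcp_pos"].round(4))
iw=cv2.imread("pics/w3.png")
for b in blobs(iw,*ORANGE,100):
    print(b)
go([.683,-.067,.26],.0)
E
```

```text
[0.6729 0.1476 0.2585]
(20437, [528.6, 69.5], [444, 0, 195, 155], ((541.0, 76.99998474121094), (193.99996948242188, 153.99996948242188), 0.0))
(973, [320.1, 207.8], [312, 177, 18, 65], ((320.4999694824219, 208.99998474121094), (63.99999237060547, 16.999996185302734), 90.0))
(648, [18.8, 215.0], [0, 206, 41, 19], ((19.730831146240234, 214.770751953125), (17.02638816833496, 40.167884826660156), 87.70938873291016))
(12057, [547.8, 276.4], [477, 228, 143, 109], ((548.0, 282.0), (141.99996948242188, 107.99998474121094), -0.0))
 travel [-214.8, 3.9, -1.5] turn [-0.0, 0.001, 1.6]
```

View pics/w3.png

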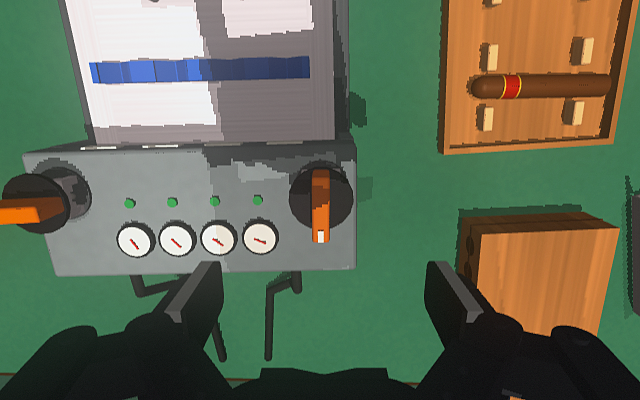

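The left lock is now along the travel direction (bar at (320,208)) and released. Next is the right wing, seen at the left edge of the picture.

{"method": "move_arm", "body": {
  "targets": [
    {"travel":[-27,0,0],"turn":[0,0,0.18]},
    {"travel":[-54,0,0],"turn":[0,0,0.36]},
    {"travel":[-81,0,0],"turn":[0,0,0.54]},
    {"travel":[-108,0,0],"turn":[0,0,0.72]},
    {"travel":[-135,1,0],"turn":[0,0,0.9]},
    {"travel":[-162,1,0],"turn":[0,0,1.08]},
    {"travel":[-190,2,0],"turn":[0,0,1.26]},
    {"travel":[-217,2,0],"turn":[0,0,1.44]}
  ]
}}

```text
t: 11.3
tcp_pos: [0.6811, -0.0702, 0.2575]
eef_rot: [0.997, 0.077, -0.001, -0.0]
force: [0.5, 0.4, 0.7]
finger_gap: 0.0853
```

{"method": "move_arm", "body": {
  "targets": [
    {"travel":[0,0,0],"turn":[0,0,0.12]},
    {"travel":[0,0,0],"turn":[0,0,0.12]},
    {"travel":[0,0,0],"turn":[0,0,0.12]},
    {"travel":[0,0,0],"turn":[0,0,0.12]},
    {"travel":[0,0,0],"turn":[0,0,0.12]},
    {"travel":[0,0,0],"turn":[0,0,0.12]},
    {"travel":[0,0,0],"turn":[0,0,0.12]},
    {"travel":[0,0,0],"turn":[0,0,0.12]}
  ]
}}

```text
t: 12.3
tcp_pos: [0.6814, -0.0693, 0.2593]
eef_rot: [1.0, 0.02, 0.0, 0.0]
force: [-0.3, -0.8, 0.5]
finger_gap: 0.0855
```

```bash
python3 - <<'E'
from h import *
im,w=snap("wrist","w4.png");st=env.state();print(st["tcp_pos"].round(4),R.from_quat(st["eef_rot"]).as_matrix()[:2,0].round(3))
iw=cv2.imread("pics/w4.png")
for b in blobs(iw,*ORANGE,100):
    print(b,[plane(w,p,.158).round(4).tolist() for p in cv2.boxPoints(b[3])])
go([.680,-.070,.26],.0)
E
```

```text
[ 0.6814 -0.0693  0.2593] [0.999 0.04 ]
(434, [328.3, 192.5], [319, 177, 18, 30], ((327.67010498046875, 191.75320434570312), (29.136701583862305, 16.386898040771484), 87.70938873291016)) [[0.6778, -0.0476, 0.158], [0.6886, -0.0467, 0.158], [0.6904, -0.0669, 0.158], [0.6793, -0.0678, 0.158]]
(177, [358.6, 357.4], [353, 348, 13, 21], ((358.6730651855469, 358.1346130371094), (9.21745777130127, 21.57277488708496), 11.309932708740234)) [[0.7095, -0.2006, 0.158], [0.7115, -0.1804, 0.158], [0.7186, -0.1818, 0.158], [0.7167, -0.2021, 0.158]]
(412, [404.0, 360.4], [367, 349, 72, 36], ((401.15740966796875, 367.4332580566406), (71.43577575683594, 31.723501205444336), 5.31454610824585)) [[0.7199, -0.2121, 0.158], [0.7199, -0.1816, 0.158], [0.7758, -0.1857, 0.158], [0.7776, -0.2165, 0.158]]
 travel [-1.4, 0.7, -0.7] turn [0.0, -0.0, 0.04]
```

View pics/w4.png

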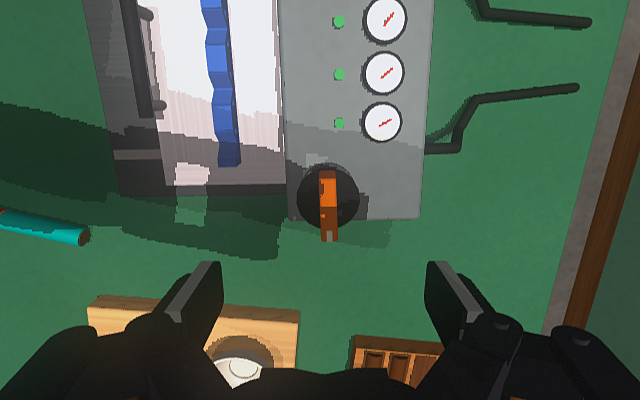

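The right wing is at cols 320–337, rows 170–242, so its centre is about (0.682, −0.070). That matches the left wing plus 216 mm.

{"method": "move_arm", "body": {
  "targets": [
    {"travel":[0,1,20],"turn":[0,0,0.03]},
    {"travel":[0,1,40],"turn":[0,0,0.03]},
    {"travel":[0,1,60],"turn":[0,0,0.03]},
    {"travel":[0,1,75],"turn":[0,0,0.03]},
    {"travel":[0,1,85],"turn":[0,0,0.03]},
    {"travel":[0,1,92],"turn":[0,0,0.03]},
    {"travel":[0,1,96],"turn":[0,0,0.03]},
    {"travel":[0,1,96],"turn":[0,0,0.03]}
  ]
}}

```text
t: 13.35
tcp_pos: [0.6815, -0.0703, 0.1633]
eef_rot: [1.0, 0.005, 0.0, 0.0]
force: [0.2, -0.2, 0.3]
finger_gap: 0.0855
```

{"method": "move_arm", "body": {
  "targets": [
    {"travel":[0,0,0],"turn":[0,0,0]},
    {"travel":[0,0,0],"turn":[0,0,0]},
    {"travel":[0,0,0],"turn":[0,0,0]},
    {"travel":[0,0,0],"turn":[0,0,0]},
    {"travel":[0,0,0],"turn":[0,0,0]},
    {"travel":[0,0,0],"turn":[0,0,0]},
    {"travel":[0,0,0],"turn":[0,0,0]},
    {"travel":[0,0,0],"turn":[0,0,0]}
  ],
  "jaw": 1,
  "grip_force": 80
}}

```text
t: 14.35
tcp_pos: [0.6835, -0.0707, 0.164]
eef_rot: [1.0, 0.005, 0.003, 0.001]
force: [10.5, -1.1, -0.8]
finger_gap: 0.0097
```

{"method": "move_arm", "body": {
  "targets": [
    {"travel":[0,0,1],"turn":[0,0,0]},
    {"travel":[0,0,2],"turn":[0,0,0]},
    {"travel":[0,0,3],"turn":[0,0,0]},
    {"travel":[0,0,4],"turn":[0,0,0]},
    {"travel":[0,0,5],"turn":[0,0,0]},
    {"travel":[0,0,5.5],"turn":[0,0,0]},
    {"travel":[0,0,5.5],"turn":[0,0,0]},
    {"travel":[0,0,5.5],"turn":[0,0,0]}
  ]
}}

```text
t: 15.35
tcp_pos: [0.6835, -0.0706, 0.1597]
eef_rot: [1.0, 0.005, 0.003, 0.001]
force: [7.3, -0.9, 6.3]
finger_gap: 0.0098
```

```bash
python3 - <<'E'
from h import *
s=env.state();print({k:np.round(s[k],4).tolist() for k in("t","tcp_pos","force","torque","finger_gap","qpos")},R.from_quat(s["eef_rot"]).as_matrix()[:2,0].round(3))
E
```

```text
{'t': 15.35, 'tcp_pos': [0.6835, -0.0706, 0.1597], 'force': [7.3493, -0.8514, 6.3197], 'torque': [-0.0089, -1.0158, 0.0297], 'finger_gap': 0.0098, 'qpos': [-0.1991, 0.6699, 1.4888, 0.0001, 0.9763, -0.2091]} [1.   0.01]
```

{"method": "move_arm", "body": {
  "targets": [
    {"travel":[2,0,1],"turn":[0,0,0]},
    {"travel":[2,0,2],"turn":[0,0,0]},
    {"travel":[2,0,2],"turn":[0,0,-0.17]},
    {"travel":[2,0,2],"turn":[0,0,-0.34]},
    {"travel":[2,0,2],"turn":[0,0,-0.51]},
    {"travel":[2,0,2],"turn":[0,0,-0.68]},
    {"travel":[2,0,2],"turn":[0,0,-0.85]},
    {"travel":[2,0,2],"turn":[0,0,-1.02]}
  ]
}}

```text
t: 16.35
tcp_pos: [0.6846, -0.0707, 0.1577]
eef_rot: [0.869, 0.495, 0.001, 0.002]
force: [1.5, -1.0, 10.1]
finger_gap: 0.0096
```

{"method": "move_arm", "body": {
  "targets": [
    {"travel":[0,0,0],"turn":[0,0,-0.17]},
    {"travel":[0,0,0],"turn":[0,0,-0.34]},
    {"travel":[0,0,0],"turn":[0,0,-0.48]},
    {"travel":[0,0,0],"turn":[0,0,-0.58]},
    {"travel":[0,0,0],"turn":[0,0,-0.6]},
    {"travel":[0,0,0],"turn":[0,0,-0.6]},
    {"travel":[0,0,0],"turn":[0,0,-0.6]},
    {"travel":[0,0,0],"turn":[0,0,-0.6]}
  ]
}}

```text
t: 17.35
tcp_pos: [0.6848, -0.0705, 0.1577]
eef_rot: [0.686, 0.728, 0.001, 0.002]
force: [3.5, -0.1, 9.5]
finger_gap: 0.0098
```

```bash
python3 - <<'E'
from h import *
s=env.state();print({k:np.round(s[k],4).tolist() for k in("t","tcp_pos","force","torque","finger_gap","qpos")},R.from_quat(s["eef_rot"]).as_matrix()[:2,0].round(3))
E
```

```text
{'t': 17.35, 'tcp_pos': [0.6848, -0.0705, 0.1577], 'force': [3.5496, -0.1124, 9.4807], 'torque': [-0.2281, -0.3977, -0.0757], 'finger_gap': 0.0098, 'qpos': [-0.1984, 0.6742, 1.4856, -0.0001, 0.9769, -1.8284]} [-0.059  0.998]
```

{"method": "move_arm", "body": {
  "targets": [
    {"travel":[0,0,-2],"turn":[0,0,0]},
    {"travel":[0,0,-4],"turn":[0,0,0]},
    {"travel":[0,0,-6],"turn":[0,0,0]},
    {"travel":[0,0,-8],"turn":[0,0,0]},
    {"travel":[0,0,-9.5],"turn":[0,0,0]},
    {"travel":[0,0,-9.5],"turn":[0,0,0]},
    {"travel":[0,0,-9.5],"turn":[0,0,0]},
    {"travel":[0,0,-9.5],"turn":[0,0,0]}
  ]
}}

```text
t: 18.35
tcp_pos: [0.6847, -0.0705, 0.1662]
eef_rot: [0.686, 0.728, 0.001, 0.002]
force: [6.5, -0.2, 4.5]
finger_gap: 0.0094
```

{"method": "move_arm", "body": {
  "targets": [
    {"travel":[0,0,0],"turn":[0,0,0]},
    {"travel":[0,0,0],"turn":[0,0,0]},
    {"travel":[0,0,0],"turn":[0,0,0]},
    {"travel":[0,0,-20],"turn":[0,0,0]},
    {"travel":[0,0,-60],"turn":[0,0,0]},
    {"travel":[0,0,-110],"turn":[0,0,0]},
    {"travel":[0,0,-150],"turn":[0,0,0]},
    {"travel":[0,0,-150],"turn":[0,0,0]}
  ],
  "jaw": 0
}}

```text
t: 19.35
tcp_pos: [0.684, -0.0703, 0.3187]
eef_rot: [0.686, 0.728, 0.001, 0.002]
force: [0.4, 0.8, -0.1]
finger_gap: 0.0852
```

```bash
python3 - <<'E'
from h import *
im,w=snap("wrist","w5.png");s=cam("scene");print(env.state()["tcp_pos"].round(4))
iw=cv2.imread("pics/w5.png")
for b in blobs(iw,*ORANGE,100): print(b,[plane(w,p,.164).round(4).tolist() for p in cv2.boxPoints(b[3])])
for b in blobs(iw,*BLUE,100):
    bx=cv2.boxPoints(b[3]);print(b,[plane(w,p,.045).round(4).tolist() for p in bx])
go([.516,.039,.26],.05,"handle hover")
E
```

```text
[ 0.6834 -0.0703  0.3163]
(2066, [627.8, 94.5], [607, 0, 33, 150], ((637.230712890625, 77.34613800048828), (31.182464599609375, 152.3822021484375), 11.309932708740234)) [[0.6392, 0.1528, 0.164], [0.534, 0.1418, 0.164], [0.5366, 0.1647, 0.164], [0.6426, 0.1788, 0.164]]
(653, [324.2, 185.0], [318, 161, 14, 53], ((324.5, 187.0), (52.0, 13.0), 90.0)) [[0.6624, -0.0766, 0.164], [0.6618, -0.0661, 0.164], [0.7061, -0.0632, 0.164], [0.7068, -0.0742, 0.164]]
(727, [585.7, 186.5], [572, 162, 28, 54], ((585.4414672851562, 188.2268524169922), (14.336751937866211, 56.566139221191406), 14.470293045043945)) [[0.6949, 0.1395, 0.164], [0.6482, 0.1381, 0.164], [0.6504, 0.1501, 0.164], [0.6974, 0.1521, 0.164]]
(3855, [89.7, 230.3], [27, 170, 119, 140], ((86.42078399658203, 239.48892211914062), (142.0560760498047, 115.30217742919922), 88.49256896972656)) [[0.6837, -0.3122, 0.164], [0.6757, -0.2185, 0.164], [0.8103, -0.2281, 0.164], [0.8199, -0.3354, 0.164]]
(2593, [628.5, 317.3], [607, 227, 33, 153], ((623.0, 303.0), (152.0, 32.0), 90.0)) [[0.7049, 0.1731, 0.164], [0.7033, 0.2004, 0.164], [0.8629, 0.2542, 0.164], [0.8648, 0.2224, 0.164]]
(231, [89.4, 247.3], [39, 239, 103, 16], ((89.93611145019531, 247.46856689453125), (102.95626831054688, 3.287755250930786), 7.765166759490967)) [[0.7478, -0.3147, 0.164], [0.7447, -0.3137, 0.164], [0.7528, -0.2269, 0.164], [0.756, -0.2276, 0.164]]
(381, [87.7, 314.1], [45, 306, 90, 16], ((89.02371978759766, 316.58038330078125), (89.63819122314453, 12.84990406036377), 5.355824947357178)) [[0.8267, -0.3245, 0.164], [0.8126, -0.3209, 0.164], [0.8168, -0.2396, 0.164], [0.8311, -0.2422, 0.164]]
(2912, [432.0, 70.8], [347, 62, 173, 18], ((432.99993896484375, 70.5), (171.99996948242188, 16.999996185302734), 0.0)) [[0.5945, -0.0508, 0.045], [0.5776, -0.0522, 0.045], [0.5668, 0.1301, 0.045], [0.5837, 0.1339, 0.045]]
handle hover travel [119.0, -160.8, 56.0] turn [0.002, -0.001, 1.58]
```

View pics/w5.png

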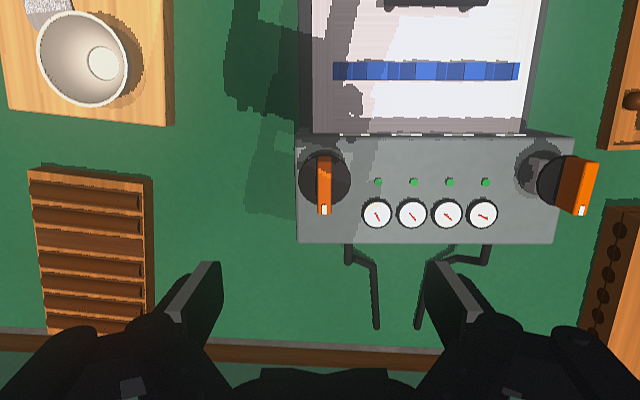

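Both wings now point along the travel: right at (324,185), left at (585,186). The tester's yaw from the saddle row is 0.058. Next is the handle.

{"method": "move_arm", "body": {
  "targets": [
    {"travel":[15,-20,7],"turn":[0,0,0.17]},
    {"travel":[30,-40,14],"turn":[0,0,0.34]},
    {"travel":[45,-60,21],"turn":[0,0,0.51]},
    {"travel":[60,-80,28],"turn":[0,0,0.68]},
    {"travel":[75,-100,35],"turn":[0,0,0.85]},
    {"travel":[90,-120,42],"turn":[0,0,1.02]},
    {"travel":[105,-140,49],"turn":[0,0,1.19]},
    {"travel":[119,-160,56],"turn":[0,0,1.36]}
  ],
  "jaw": 0.5
}}

```text
t: 20.4
tcp_pos: [0.5153, 0.0395, 0.2577]
eef_rot: [0.991, 0.132, -0.001, -0.0]
force: [1.0, 0.4, -0.7]
finger_gap: 0.0425
```

{"method": "move_arm", "body": {
  "targets": [
    {"travel":[0,0,20],"turn":[0,0,-0.1]},
    {"travel":[0,0,40],"turn":[0,0,0.2]},
    {"travel":[0,0,50],"turn":[0,0,0.212]},
    {"travel":[0,0,50],"turn":[0,0,0.212]},
    {"travel":[0,0,50],"turn":[0,0,0.212]},
    {"travel":[0,0,50],"turn":[0,0,0.212]},
    {"travel":[0,0,50],"turn":[0,0,0.212]},
    {"travel":[0,0,50],"turn":[0,0,0.212]}
  ]
}}

```text
t: 21.4
tcp_pos: [0.5167, 0.0391, 0.2095]
eef_rot: [1.0, 0.029, 0.0, 0.0]
force: [-0.1, -0.7, -0.9]
finger_gap: 0.0425
```

```bash
python3 - <<'E'
from h import *
im,w=snap("wrist","w6.png");st=env.state();print(st["tcp_pos"].round(4),R.from_quat(st["eef_rot"]).as_matrix()[:2,0].round(3),st["finger_gap"])
iw=cv2.imread("pics/w6.png")
for b in blobs(iw,*BLUE,100):
    bx=cv2.boxPoints(b[3]);print(b[:3],[plane(w,p,.045).round(4).tolist() for p in bx])
g=cv2.cvtColor(iw,cv2.COLOR_BGR2GRAY)
for b in blobs(iw,(0,0,0),(179,255,55),300): print(b)
go([.517,.038,.057],.058,"handle")
E
```

```text
[0.5167 0.039  0.2094] [0.998 0.058] 0.04289140512569205
(3648, [399.0, 163.6], [383, 76, 34, 186]) [[0.5711, -0.0274, 0.045], [0.5651, 0.1311, 0.045], [0.5845, 0.1309, 0.045], [0.5939, -0.0279, 0.045]]
(272, [468.4, 277.3], [462, 256, 14, 41]) [[0.652, -0.0598, 0.045], [0.65, -0.0183, 0.045], [0.659, -0.0192, 0.045], [0.6614, -0.0607, 0.045]]
(4325, [599.3, 56.9], [549, 0, 91, 97], ((594.0, 48.0), (96.0, 90.0), 90.0))
(848, [518.9, 33.1], [485, 6, 51, 63], ((508.6772766113281, 33.335235595703125), (42.10773468017578, 63.14546585083008), 10.22216796875))
(508, [620.0, 143.5], [609, 121, 31, 47], ((624.0, 144.0), (46.0, 30.0), 90.0))
(65331, [261.6, 290.6], [33, 144, 582, 256], ((323.5, 271.5), (581.0, 255.0), 0.0))
(738, [320.7, 212.7], [315, 154, 14, 106], ((321.5, 206.5), (105.0, 13.0), 90.0))
(524, [609.6, 193.9], [596, 175, 44, 45], ((615.5696411132812, 195.4358673095703), (38.236427307128906, 47.0077018737793), 13.671307563781738))
(527, [601.3, 240.9], [584, 225, 51, 42], ((609.1000366210938, 245.30003356933594), (46.0629997253418, 44.274147033691406), 26.56505012512207))
(494, [590.3, 284.5], [574, 270, 48, 40], ((597.3999633789062, 289.6999816894531), (44.274147033691406, 41.14365005493164), 26.56505012512207))
handle travel [0.2, 1.0, 152.4] turn [0.0, -0.0, 0.0]
```

View pics/w6.png

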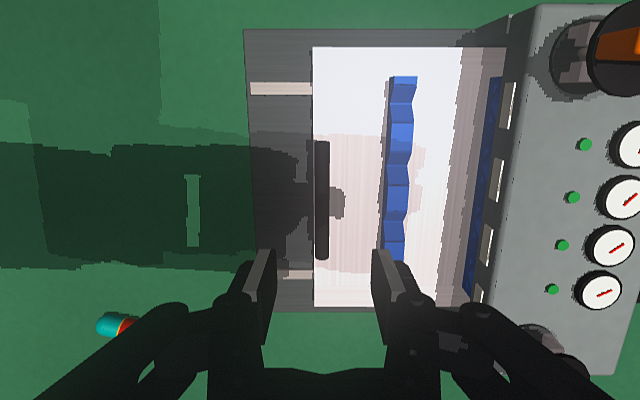

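The handle is at col 322, rows 141–259, centred under the tool. I'll descend and grip it.

{"method": "move_arm", "body": {
  "targets": [
    {"travel":[0,1,30],"turn":[0,0,0]},
    {"travel":[0,1,60],"turn":[0,0,0]},
    {"travel":[0,1,90],"turn":[0,0,0]},
    {"travel":[0,1,115],"turn":[0,0,0]},
    {"travel":[0,1,132],"turn":[0,0,0]},
    {"travel":[0,1,142],"turn":[0,0,0]},
    {"travel":[0,1,148],"turn":[0,0,0]},
    {"travel":[0,1,148],"turn":[0,0,0]}
  ]
}}

```text
t: 22.45
tcp_pos: [0.5168, 0.038, 0.0613]
eef_rot: [1.0, 0.029, 0.0, 0.0]
force: [-0.6, 0.4, 0.6]
finger_gap: 0.0426
```

{"method": "move_arm", "body": {
  "targets": [
    {"travel":[0,0,0],"turn":[0,0,0]},
    {"travel":[0,0,0],"turn":[0,0,0]},
    {"travel":[0,0,0],"turn":[0,0,0]},
    {"travel":[0,0,0],"turn":[0,0,0]},
    {"travel":[0,0,0],"turn":[0,0,0]},
    {"travel":[-2,0,0],"turn":[0,0,0]},
    {"travel":[-5,0,0],"turn":[0,0,0]},
    {"travel":[-10,0,0],"turn":[0,0,0]}
  ],
  "jaw": 1,
  "grip_force": 30
}}

```text
t: 23.45
tcp_pos: [0.5073, 0.0375, 0.0617]
eef_rot: [1.0, 0.029, 0.001, 0.0]
force: [2.1, 1.1, 6.6]
finger_gap: 0.0111
```

{"method": "move_arm", "body": {
  "targets": [
    {"travel":[-8,0,0],"turn":[0,0,0]},
    {"travel":[-16,0,0],"turn":[0,0,0]},
    {"travel":[-24,0,0],"turn":[0,0,0]},
    {"travel":[-32,0,0],"turn":[0,0,0]},
    {"travel":[-40,0,0],"turn":[0,0,0]},
    {"travel":[-48,0,0],"turn":[0,0,0]},
    {"travel":[-53,0,0],"turn":[0,0,0]},
    {"travel":[-55,0,0],"turn":[0,0,0]}
  ]
}}

```text
t: 24.45
tcp_pos: [0.452, 0.0343, 0.0617]
eef_rot: [1.0, 0.029, 0.001, 0.0]
force: [2.3, 3.1, 6.2]
finger_gap: 0.0107
```

{"method": "move_arm", "body": {
  "targets": [
    {"travel":[0,0,0],"turn":[0,0,0]},
    {"travel":[0,0,0],"turn":[0,0,0]},
    {"travel":[0,0,0],"turn":[0,0,0]},
    {"travel":[0,0,0],"turn":[0,0,0]},
    {"travel":[0,0,0],"turn":[0,0,0]},
    {"travel":[0,0,0],"turn":[0,0,0]},
    {"travel":[0,0,0],"turn":[0,0,0]},
    {"travel":[0,0,0],"turn":[0,0,0]}
  ]
}}

```text
t: 25.45
tcp_pos: [0.4519, 0.0343, 0.0617]
eef_rot: [1.0, 0.029, 0.0, 0.0]
force: [-0.6, 1.8, 8.3]
finger_gap: 0.0108
```

```bash
python3 - <<'E'
from h import *
s=env.state();print({k:np.round(s[k],4).tolist() for k in("t","tcp_pos","force","torque","finger_gap","qpos")},R.from_quat(s["eef_rot"]).as_matrix()[:2,0].round(3))
E
```

```text
{'t': 25.45, 'tcp_pos': [0.4519, 0.0343, 0.0617], 'force': [-0.6298, 1.815, 8.2711], 'torque': [0.3301, 0.0063, -0.0004], 'finger_gap': 0.0108, 'qpos': [-0.0701, 0.5785, 2.1454, -0.0001, 0.417, -0.128]} [0.998 0.058]
```

The carriage came out 65 mm with no stop force building up. I'll release and rise to look.

{"method": "move_arm", "body": {
  "targets": [
    {"travel":[0,0,0],"turn":[0,0,0]},
    {"travel":[0,0,0],"turn":[0,0,0]},
    {"travel":[0,0,0],"turn":[0,0,0]},
    {"travel":[0,0,-30],"turn":[0,0,0]},
    {"travel":[20,0,-80],"turn":[0,0,0]},
    {"travel":[50,-20,-140],"turn":[0,0,0]},
    {"travel":[80,-40,-190],"turn":[0,0,0]},
    {"travel":[100,-60,-240],"turn":[0,0,0]}
  ],
  "jaw": 0.5
}}

```text
t: 26.45
tcp_pos: [0.5482, 0.1, 0.3018]
eef_rot: [1.0, 0.029, -0.0, 0.0]
force: [1.0, 0.2, -0.7]
finger_gap: 0.0425
```

{"method": "move_arm", "body": {
  "targets": [
    {"travel":[0,0,0],"turn":[0,0,0]},
    {"travel":[0,0,0],"turn":[0,0,0]},
    {"travel":[0,0,0],"turn":[0,0,0]},
    {"travel":[0,0,0],"turn":[0,0,0]},
    {"travel":[0,0,0],"turn":[0,0,0]},
    {"travel":[0,0,0],"turn":[0,0,0]},
    {"travel":[0,0,0],"turn":[0,0,0]},
    {"travel":[0,0,0],"turn":[0,0,0]}
  ],
  "jaw": 0
}}

```text
t: 27.45
tcp_pos: [0.5477, 0.0994, 0.3]
eef_rot: [1.0, 0.029, 0.0, 0.0]
force: [1.1, -0.4, 0.2]
finger_gap: 0.0853
```

```bash
python3 - <<'E'
from h import *
im,w=snap("wrist","w7.png");st=env.state();print(st["tcp_pos"].round(4),R.from_quat(st["eef_rot"]).as_matrix()[:2,0].round(3),st["finger_gap"])
iw=cv2.imread("pics/w7.png")
for b in blobs(iw,*BLUE,100):
    bx=cv2.boxPoints(b[3]);print(b,[plane(w,p,.045).round(4).tolist() for p in bx])
for b in blobs(iw,(0,0,0),(179,255,55),200): print(b[:3])
E
```

```text
[0.5477 0.0994 0.3   ] [0.998 0.058] 0.08560092281515615
(599, [293.0, 155.0], [284, 136, 18, 40], ((292.5, 155.5), (39.0, 17.0), 90.0)) [[0.5039, 0.1282, 0.045], [0.5221, 0.1293, 0.045], [0.5238, 0.0864, 0.045], [0.5049, 0.0853, 0.045]]
(2450, [366.2, 215.8], [356, 137, 22, 162], ((366.2093200683594, 217.3328857421875), (16.896697998046875, 161.25074768066406), 1.9978798627853394)) [[0.5968, -0.0658, 0.045], [0.5862, 0.1324, 0.045], [0.6044, 0.1329, 0.045], [0.6179, -0.0654, 0.045]]
(1316, [295.2, 251.8], [286, 203, 18, 95], ((294.5897521972656, 250.06307983398438), (94.10066986083984, 16.207569122314453), 89.0759506225586)) [[0.5077, 0.0526, 0.045], [0.5261, 0.0539, 0.045], [0.5328, -0.0686, 0.045], [0.5127, -0.0701, 0.045]]
(448, [458.1, 130.6], [438, 111, 71, 57])
(975, [578.3, 179.0], [543, 155, 94, 39])
(2276, [87.2, 198.0], [42, 163, 103, 69])
(834, [234.3, 221.9], [226, 183, 17, 86])
(1314, [556.4, 255.3], [517, 231, 107, 71])
(38118, [324.1, 359.2], [0, 262, 640, 138])
```

View pics/w7.png

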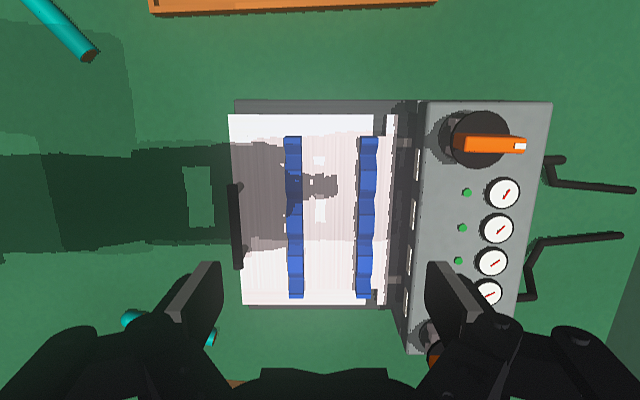

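The carriage is fully out. The saddle rows are centred at x≈0.518 and 0.601 (83 mm apart, as given), with a midline y≈0.0315, which agrees with the middle of the two locks. Next I'll go over the tray.

{"method": "move_arm", "body": {
  "targets": [
    {"travel":[-4,-38,0],"turn":[0,0,0]},
    {"travel":[-8,-76,0],"turn":[0,0,0]},
    {"travel":[-12,-114,0],"turn":[0,0,0]},
    {"travel":[-16,-152,0],"turn":[0,0,0]},
    {"travel":[-20,-190,0],"turn":[0,0,0]},
    {"travel":[-25,-230,0],"turn":[0,0,0]},
    {"travel":[-30,-280,0],"turn":[0,0,0]},
    {"travel":[-30,-302,0],"turn":[0,0,0]}
  ]
}}

```text
t: 28.5
tcp_pos: [0.4995, 0.4013, 0.2997]
eef_rot: [1.0, 0.03, -0.0, 0.0]
force: [0.3, -0.5, 0.3]
finger_gap: 0.0855
```

{"method": "move_arm", "body": {
  "targets": [
    {"travel":[0,0,0],"turn":[0,0,0]},
    {"travel":[0,0,0],"turn":[0,0,0]},
    {"travel":[0,0,0],"turn":[0,0,0]},
    {"travel":[0,0,0],"turn":[0,0,0]},
    {"travel":[0,0,0],"turn":[0,0,0]},
    {"travel":[0,0,0],"turn":[0,0,0]},
    {"travel":[0,0,0],"turn":[0,0,0]},
    {"travel":[0,0,0],"turn":[0,0,0]}
  ]
}}

```text
t: 29.5
tcp_pos: [0.5002, 0.3992, 0.2999]
eef_rot: [1.0, 0.029, -0.0, 0.0]
force: [-0.8, -1.1, -0.1]
finger_gap: 0.0854
```

```bash
python3 - <<'E'
from h import *
im,w=snap("wrist","w8.png");st=env.state();print(st["tcp_pos"].round(4),R.from_quat(st["eef_rot"]).as_matrix()[:2,0].round(3),st["finger_gap"])
iw=cv2.imread("pics/w8.png");hsv=cv2.cvtColor(iw,cv2.COLOR_BGR2HSV)
for p in((0,0),):pass
cv2.imwrite("pics/hsvtest.png",iw)
for b in blobs(iw,(0,60,20),(14,255,135),300): print("brown",b)
for b in blobs(iw,(0,180,90),(5,255,255),20): print("red",b)
E
```

```text
[0.5002 0.3992 0.2999] [0.998 0.058] 0.08519682047345731
brown (1766, [576.0, 18.4], [534, 0, 106, 47], ((586.5, 23.0), (46.0, 105.0), 90.0))
brown (395, [581.2, 126.8], [511, 124, 129, 7], ((575.0406494140625, 126.98518371582031), (3.8341777324676514, 128.03414916992188), 88.4306411743164))
brown (5697, [266.6, 206.9], [201, 151, 134, 120], ((256.7025146484375, 205.64849853515625), (97.25950622558594, 148.51412963867188), 40.48601150512695))
brown (923, [516.2, 201.8], [497, 150, 35, 101], ((512.5606689453125, 198.67617797851562), (23.593843460083008, 100.34162902832031), 8.914926528930664))
brown (1034, [392.1, 196.0], [383, 157, 24, 82], ((393.49853515625, 197.5384063720703), (22.560243606567383, 81.4397964477539), 2.2025980949401855))
brown (633, [397.7, 245.4], [320, 174, 119, 90], ((398.45654296875, 244.59255981445312), (68.69700622558594, 144.4022216796875), 53.44752502441406))
red (167, [246.0, 182.4], [237, 176, 20, 12], ((246.4573211669922, 182.11585998535156), (10.270133018493652, 18.773361206054688), 83.6598129272461))
red (107, [296.3, 230.2], [287, 225, 18, 11], ((295.5, 230.0), (10.0, 17.0), 90.0))
red (141, [394.9, 236.0], [386, 231, 19, 10], ((395.0, 235.5), (9.0, 18.0), 90.0))
red (117, [97.1, 248.3], [89, 240, 17, 16], ((97.36883544921875, 247.94261169433594), (9.34669303894043, 15.492464065551758), 50.194427490234375))
```

View pics/w8.png

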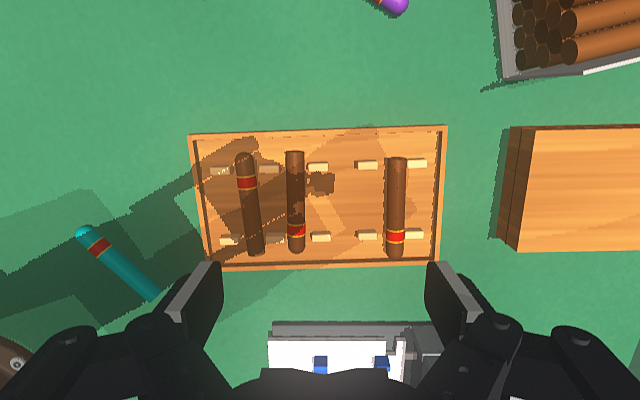

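Tray view: A runs (245,152)–(256,256) with its head at the top. B runs (295,150)–(297,254) and C (397,157)–(395,259), both with heads at the bottom. The turquoise cigar at (115,260) and the purple one at (390,5) are outside the tray and are look-alikes.

```bash
python3 - <<'E'
from h import *
w=cam("wrist")
for n,a,b in(("A",(245,152),(256,256)),("B",(297,254),(294.5,150)),("C",(395,259),(397,157))):
    H=plane(w,a,.017);T=plane(w,b,.017);d=H-T
    print(n,"head",H.round(4),"tail",T.round(4),"len",np.linalg.norm(d).round(4),"mid",((H+T)/2).round(4),"dir az",np.arctan2(d[1],d[0]).round(3))
for r,n in(((246.4,182.1),"A"),((295.5,230),"B"),((395,235.5),"C")):print(n,"band",plane(w,r,.026).round(4))
go([.584,.359,.15],.04,"C hover")
E
```

```text
A head [0.4083 0.4034 0.017 ] tail [0.4212 0.2699 0.017 ] len 0.1341 mid [0.4148 0.3367 0.017 ] dir az 1.667
B head [0.4737 0.2757 0.017 ] tail [0.4661 0.4091 0.017 ] len 0.1336 mid [0.4699 0.3424 0.017 ] dir az -1.514
C head [0.6    0.2759 0.017 ] tail [0.5867 0.4078 0.017 ] len 0.1325 mid [0.5934 0.3418 0.017 ] dir az -1.47
A band [0.4116 0.3695 0.026 ]
B band [0.4712 0.3124 0.026 ]
C band [0.5939 0.3121 0.026 ]
C hover travel [81.3, 45.0, 149.9] turn [0.0, -0.0, 0.018]
```

```bash
python3 - <<'E'
from h import *
s=cam("scene");im,_=snap("scene","scene1.png");b2=cv2.imread("pics/scene1.png")
for b in blobs(b2,(0,170,90),(6,255,255),4):print(b[:2],plane(s,b[1],.026).round(4))
E
```

```text
(8, [311.0, 170.2]) [ 0.3211 -0.1316  0.026 ]
(17, [421.1, 222.5]) [0.2305 0.2748 0.026 ]
(24, [371.9, 274.8]) [0.4751 0.312  0.026 ]
(24, [403.7, 275.8]) [0.4147 0.368  0.026 ]
(20, [336.6, 300.4]) [0.5959 0.3092 0.026 ]
(50, [438.3, 373.9]) [0.5509 0.5828 0.026 ]
```

C has been knocked aside since the start (its scene band moved from 342 to 337 px). Both cameras now agree on its band at about (0.595, 0.311), and C is still in the tray. I'll take C first.

{"method": "move_arm", "body": {
  "targets": [
    {"travel":[30,20,40],"turn":[0,0,-0.042]},
    {"travel":[60,40,80],"turn":[0,0,-0.042]},
    {"travel":[90,62,120],"turn":[0,0,-0.042]},
    {"travel":[90,62,160],"turn":[0,0,-0.042]},
    {"travel":[90,62,200],"turn":[0,0,-0.042]},
    {"travel":[90,62,220],"turn":[0,0,-0.042]},
    {"travel":[90,62,220],"turn":[0,0,-0.042]},
    {"travel":[90,62,220],"turn":[0,0,-0.042]}
  ],
  "jaw": 0.5
}}

```text
t: 30.6
tcp_pos: [0.5943, 0.3429, 0.0815]
eef_rot: [0.999, 0.05, 0.001, -0.0]
force: [0.1, 0.2, 0.0]
finger_gap: 0.0426
```

```bash
python3 - <<'E'
from h import *
im,w=snap("wrist","w9.png");st=env.state();print(st["tcp_pos"].round(4),R.from_quat(st["eef_rot"]).as_matrix()[:2,0].round(3),st["finger_gap"])
iw=cv2.imread("pics/w9.png")
for b in blobs(iw,(0,180,90),(5,255,255),20): print("red",b[:3],plane(w,b[1],.026).round(4))
for b in blobs(iw,(0,60,20),(14,255,135),300): print("brown",b[:3])
go([.594,.342,.0295],.10)
E
```

```text
[0.5943 0.3429 0.0818] [0.995 0.1  ] 0.04279113473038237
red (77, [2.1, 158.1], [0, 146, 9, 20]) [0.4261 0.3694 0.026 ]
red (875, [109.2, 265.0], [85, 248, 48, 30]) [0.4759 0.3131 0.026 ]
red (683, [318.9, 286.2], [300, 272, 38, 26]) [0.5952 0.3112 0.026 ]
brown (798, [193.6, 53.1], [0, 51, 414, 7])
brown (1299, [408.9, 169.5], [395, 55, 28, 221])
brown (14393, [586.2, 201.6], [525, 56, 115, 281])
brown (39411, [192.9, 262.8], [0, 90, 408, 253])
 travel [-0.5, 0.9, 52.3] turn [-0.001, -0.003, 0.0]
```

View pics/w9.png

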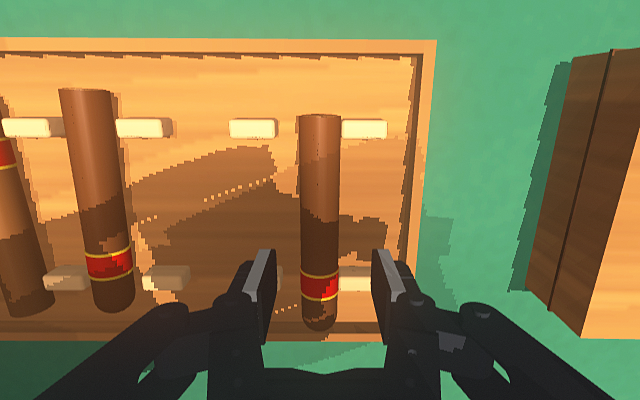

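C lies straight between the fingers (cols 300–340, head at the bottom). I'll grip it with 40 N.

{"method": "move_arm", "body": {
  "targets": [
    {"travel":[-1,1,15],"turn":[0,0,0]},
    {"travel":[-1,1,30],"turn":[0,0,0]},
    {"travel":[-1,1,42],"turn":[0,0,0]},
    {"travel":[-1,1,48],"turn":[0,0,0]},
    {"travel":[-1,1,52],"turn":[0,0,0]},
    {"travel":[-1,1,52],"turn":[0,0,0]},
    {"travel":[-1,1,52],"turn":[0,0,0]},
    {"travel":[-1,1,52],"turn":[0,0,0]}
  ]
}}

```text
t: 31.65
tcp_pos: [0.5929, 0.3415, 0.0283]
eef_rot: [0.999, 0.05, 0.0, -0.0]
force: [-0.3, 0.1, 0.7]
finger_gap: 0.0427
```

{"method": "move_arm", "body": {
  "targets": [
    {"travel":[0,0,0],"turn":[0,0,0]},
    {"travel":[0,0,0],"turn":[0,0,0]},
    {"travel":[0,0,0],"turn":[0,0,0]},
    {"travel":[0,0,0],"turn":[0,0,0]},
    {"travel":[0,0,0],"turn":[0,0,0]},
    {"travel":[0,0,0],"turn":[0,0,0]},
    {"travel":[0,0,-10],"turn":[0,0,0]},
    {"travel":[0,0,-25],"turn":[0,0,0]}
  ],
  "jaw": 1,
  "grip_force": 40
}}

```text
t: 32.65
tcp_pos: [0.5929, 0.3414, 0.0536]
eef_rot: [0.999, 0.05, -0.0, 0.0]
force: [1.2, 0.2, -0.0]
finger_gap: 0.0202
```

{"method": "move_arm", "body": {
  "targets": [
    {"travel":[0,0,-40],"turn":[0,0,0]},
    {"travel":[0,0,-80],"turn":[0,0,0]},
    {"travel":[0,0,-120],"turn":[0,0,0]},
    {"travel":[0,0,-150],"turn":[0,0,0]},
    {"travel":[0,0,-165],"turn":[0,0,0]},
    {"travel":[0,0,-165],"turn":[0,0,0]},
    {"travel":[0,0,-165],"turn":[0,0,0]},
    {"travel":[0,0,-165],"turn":[0,0,0]}
  ]
}}

```text
t: 33.65
tcp_pos: [0.5925, 0.3413, 0.2166]
eef_rot: [0.999, 0.05, -0.001, 0.0]
force: [0.6, -0.1, 0.6]
finger_gap: 0.0205
```

```bash
python3 - <<'E'
from h import *
s=env.state();print(s["tcp_pos"].round(4),s["finger_gap"],s["force"].round(1))
go([.5642,-.0463,.20],1.63,"G4 hover")
w6=None
E
```

```text
[0.5925 0.3413 0.2166] 0.020516742660979286 [ 0.6 -0.1  0.6]
G4 hover travel [-66.8, 382.8, 17.0] turn [-0.001, 0.002, -1.53]
```

{"method": "move_arm", "body": {
  "targets": [
    {"travel":[-8,46,0],"turn":[0,0,-0.18]},
    {"travel":[-16,92,0],"turn":[0,0,-0.36]},
    {"travel":[-24,138,0],"turn":[0,0,-0.54]},
    {"travel":[-32,184,0],"turn":[0,0,-0.72]},
    {"travel":[-40,230,0],"turn":[0,0,-0.9]},
    {"travel":[-50,276,0],"turn":[0,0,-1.08]},
    {"travel":[-59,330,0],"turn":[0,0,-1.26]},
    {"travel":[-67,383,0],"turn":[0,0,-1.44]}
  ]
}}

```text
t: 34.65
tcp_pos: [0.564, -0.0476, 0.2174]
eef_rot: [0.716, 0.698, -0.0, -0.0]
force: [1.2, 0.7, 0.1]
finger_gap: 0.0205
```

{"method": "move_arm", "body": {
  "targets": [
    {"travel":[0,0,0],"turn":[0,0,-0.09]},
    {"travel":[0,0,0],"turn":[0,0,-0.09]},
    {"travel":[0,0,0],"turn":[0,0,-0.09]},
    {"travel":[0,0,0],"turn":[0,0,-0.09]},
    {"travel":[0,0,0],"turn":[0,0,-0.09]},
    {"travel":[0,0,0],"turn":[0,0,-0.09]},
    {"travel":[0,0,0],"turn":[0,0,-0.09]},
    {"travel":[0,0,0],"turn":[0,0,-0.09]}
  ]
}}

```text
t: 35.65
tcp_pos: [0.5644, -0.046, 0.218]
eef_rot: [0.686, 0.727, -0.0, 0.0]
force: [-0.0, 0.0, -0.6]
finger_gap: 0.0202
```

```bash
python3 - <<'E'
from h import *
s=env.state();print(s["tcp_pos"].round(4),s["finger_gap"],s["force"].round(1))
go([.5642,-.0463,.062],1.63,"G4")
im,w=snap("wrist","w10.png");iw=cv2.imread("pics/w10.png")
for b in blobs(iw,*BLUE,60): print("blue",b[:3],[plane(w,p,.045).round(4).tolist() for p in cv2.boxPoints(b[3])])
for b in blobs(iw,(0,180,90),(5,255,255),20): print("red",b[:3])
E
```

```text
[ 0.5644 -0.046   0.218 ] 0.02022338071547376 [-0.   0.  -0.6]
G4 travel [-0.3, -0.2, 156.0] turn [0.0, 0.0, -0.001]
blue (1878, [418.8, 132.9], [373, 122, 92, 23]) [[0.5101, -0.0082, 0.045], [0.5057, 0.0674, 0.045], [0.5238, 0.0706, 0.045], [0.5282, -0.0064, 0.045]]
blue (1297, [494.8, 133.2], [464, 122, 63, 23]) [[0.5057, 0.0674, 0.045], [0.5027, 0.1189, 0.045], [0.5208, 0.1231, 0.045], [0.5238, 0.0706, 0.045]]
blue (151, [530.4, 133.9], [525, 123, 11, 22]) [[0.5208, 0.1222, 0.045], [0.5032, 0.1215, 0.045], [0.504, 0.1275, 0.045], [0.5216, 0.1283, 0.045]]
blue (3065, [434.2, 225.7], [351, 212, 168, 26]) [[0.6133, -0.0183, 0.045], [0.5891, -0.0201, 0.045], [0.5815, 0.13, 0.045], [0.6055, 0.1352, 0.045]]
red (1050, [323.7, 350.0], [300, 333, 49, 33])
```

View pics/w10.png

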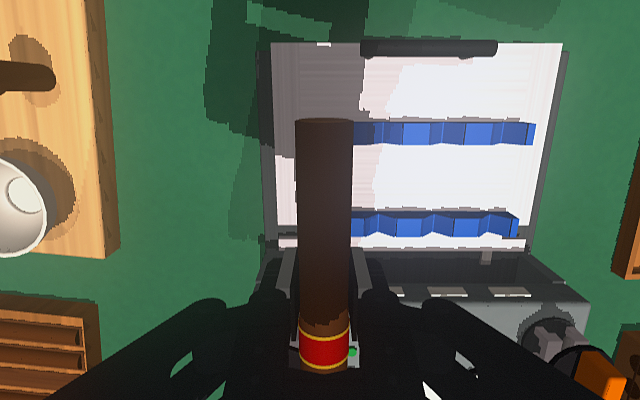

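C is held with its head (band at row 350) towards the machine. The V edges seen here, at y≈0.122 and 0.069, confirm the groove positions within 1–2 mm. I'll lower it into groove 4.

{"method": "move_arm", "body": {
  "targets": [
    {"travel":[0,0,40],"turn":[0,0,0]},
    {"travel":[0,0,80],"turn":[0,0,0]},
    {"travel":[0,0,115],"turn":[0,0,0]},
    {"travel":[0,0,135],"turn":[0,0,0]},
    {"travel":[0,0,146],"turn":[0,0,0]},
    {"travel":[0,0,153],"turn":[0,0,0]},
    {"travel":[0,0,158],"turn":[0,0,0]},
    {"travel":[0,0,158],"turn":[0,0,0]}
  ]
}}

```text
t: 36.7
tcp_pos: [0.5646, -0.0461, 0.0603]
eef_rot: [0.686, 0.727, 0.0, 0.0]
force: [0.5, 0.5, -0.5]
finger_gap: 0.0201
```

{"method": "move_arm", "body": {
  "targets": [
    {"travel":[0,0,0],"turn":[0,0,0]},
    {"travel":[0,0,0],"turn":[0,0,0]},
    {"travel":[0,0,0],"turn":[0,0,0]},
    {"travel":[0,0,0],"turn":[0,0,0]},
    {"travel":[0,0,0],"turn":[0,0,0]},
    {"travel":[0,0,0],"turn":[0,0,0]},
    {"travel":[0,0,0],"turn":[0,0,0]},
    {"travel":[0,0,0],"turn":[0,0,0]}
  ],
  "jaw": 0.5
}}

```text
t: 37.7
tcp_pos: [0.5644, -0.0461, 0.06]
eef_rot: [0.686, 0.727, -0.0, 0.0]
force: [-0.1, 1.0, 0.3]
finger_gap: 0.0426
```

{"method": "move_arm", "body": {
  "targets": [
    {"travel":[0,0,-20],"turn":[0,0,0]},
    {"travel":[0,0,-50],"turn":[0,0,0]},
    {"travel":[0,0,-100],"turn":[0,0,0]},
    {"travel":[0,0,-150],"turn":[0,0,0]},
    {"travel":[0,0,-190],"turn":[0,0,0]},
    {"travel":[0,0,-190],"turn":[0,0,0]},
    {"travel":[0,0,-190],"turn":[0,0,0]},
    {"travel":[0,0,-190],"turn":[0,0,0]}
  ]
}}

```text
t: 38.7
tcp_pos: [0.564, -0.046, 0.2486]
eef_rot: [0.686, 0.727, -0.001, -0.001]
force: [0.0, 0.2, 0.7]
finger_gap: 0.0426
```

```bash
cat >> h.py <<'E'
def check(fn):
    "bands in wrist & scene, cast at seated and tray band heights"
    im,w=snap("wrist","w"+fn);_,s=snap("scene","s"+fn)
    print("tcp",env.state()["tcp_pos"].round(4))
    for n,c,f in(("wrist",w,"w"+fn),("scene",s,"s"+fn)):
        for b in blobs(cv2.imread("pics/"+f),(0,170,90),(6,255,255),8):
            print(n,b[0],b[1],"z.057",plane(c,b[1],.057).round(4)[:2],"z.026",plane(c,b[1],.026).round(4)[:2])
E
python3 - <<'E'
from h import *
check("11.png")
go([.470,.342,.20],.06,"B hover")
E
```

```text
tcp [ 0.5642 -0.046   0.2489]
wrist 19 [323.2, 209.9] z.057 [ 0.5949 -0.0446] z.026 [ 0.6054 -0.044 ]
wrist 15 [348.1, 364.1] z.057 [ 0.7729 -0.0068] z.026 [ 0.801  -0.0025]
scene 10 [310.9, 170.5] z.057 [ 0.346  -0.0998] z.026 [ 0.3224 -0.1306]
scene 15 [258.2, 215.1] z.057 [ 0.5932 -0.0391] z.026 [ 0.5793 -0.0675]
scene 16 [421.3, 222.2] z.057 [0.2561 0.29  ] z.026 [0.2291 0.2744]
scene 18 [371.4, 274.6] z.057 [0.4934 0.325 ] z.026 [0.4756 0.3107]
scene 20 [403.5, 275.9] z.057 [0.4354 0.38  ] z.026 [0.4153 0.3679]
scene 50 [438.3, 373.9] z.057 [0.5659 0.5869] z.026 [0.5509 0.5828]
B hover travel [392.8, -71.4, 49.2] turn [-0.002, 0.001, 1.569]
```

{"method": "move_arm", "body": {
  "targets": [
    {"travel":[48,-9,0],"turn":[0,0,0.18]},
    {"travel":[96,-18,0],"turn":[0,0,0.36]},
    {"travel":[144,-27,0],"turn":[0,0,0.54]},
    {"travel":[192,-36,0],"turn":[0,0,0.72]},
    {"travel":[240,-45,0],"turn":[0,0,0.9]},
    {"travel":[290,-54,20],"turn":[0,0,1.08]},
    {"travel":[340,-63,40],"turn":[0,0,1.26]},
    {"travel":[392,-70,60],"turn":[0,0,1.44]}
  ]
}}

```text
t: 39.8
tcp_pos: [0.4711, 0.3427, 0.1888]
eef_rot: [0.996, 0.091, -0.0, 0.0]
force: [1.4, 0.2, 0.2]
finger_gap: 0.0425
```

{"method": "move_arm", "body": {
  "targets": [
    {"travel":[0,0,30],"turn":[0,0,0.13]},
    {"travel":[0,0,60],"turn":[0,0,0.13]},
    {"travel":[0,0,90],"turn":[0,0,0.13]},
    {"travel":[0,0,105],"turn":[0,0,0.13]},
    {"travel":[0,0,105],"turn":[0,0,0.13]},
    {"travel":[0,0,105],"turn":[0,0,0.13]},
    {"travel":[0,0,105],"turn":[0,0,0.13]},
    {"travel":[0,0,105],"turn":[0,0,0.13]}
  ]
}}

```text
t: 40.8
tcp_pos: [0.4719, 0.3413, 0.0856]
eef_rot: [1.0, 0.029, 0.001, -0.0]
force: [-0.3, -1.1, 0.6]
finger_gap: 0.0429
```

```bash
python3 - <<'E'
from h import *
im,w=snap("wrist","w12.png");st=env.state();print(st["tcp_pos"].round(4),R.from_quat(st["eef_rot"]).as_matrix()[:2,0].round(3),st["finger_gap"])
iw=cv2.imread("pics/w12.png");hsv=cv2.cvtColor(iw,cv2.COLOR_BGR2HSV)
for b in blobs(iw,(0,180,90),(5,255,255),20): print("red",b[:3],plane(w,b[1],.026).round(4))
# row profiles around the cigar: hue/sat/val
for r in(110,150,190,230):print(r,[tuple(hsv[r,u].tolist()) for u in range(270,380,8)])
E
```

```text
[0.4719 0.3413 0.0855] [0.998 0.059] 0.0425059843943179
red (705, [210.3, 179.6], [192, 167, 42, 25]) [0.4099 0.3684 0.026 ]
red (666, [318.5, 278.7], [300, 265, 38, 26]) [0.471 0.312 0.026]
110 [(16, 168, 248), (16, 161, 248), (16, 165, 249), (16, 164, 248), (13, 173, 137), (13, 177, 143), (14, 161, 165), (14, 177, 147), (14, 176, 149), (16, 166, 249), (16, 166, 249), (16, 164, 249), (16, 164, 249), (16, 163, 249)]
150 [(25, 93, 255), (26, 90, 255), (14, 141, 146), (15, 168, 248), (11, 182, 129), (12, 182, 151), (11, 163, 183), (12, 182, 157), (12, 178, 130), (13, 174, 119), (17, 131, 246), (21, 114, 252), (21, 113, 253), (21, 115, 253)]
190 [(13, 169, 125), (14, 172, 236), (14, 173, 221), (13, 173, 219), (11, 178, 102), (12, 180, 123), (11, 173, 140), (11, 178, 132), (12, 182, 119), (14, 170, 228), (14, 171, 228), (14, 170, 228), (14, 170, 228), (14, 169, 228)]
230 [(14, 169, 113), (13, 163, 116), (12, 163, 114), (13, 166, 114), (12, 178, 70), (12, 183, 74), (12, 177, 75), (12, 174, 76), (11, 166, 77), (13, 167, 116), (13, 171, 118), (13, 168, 120), (13, 162, 121), (13, 166, 121)]
```

B is straight under the tool (cols 300–338 in every row).

{"method": "move_arm", "body": {
  "targets": [
    {"travel":[-1,-1,15],"turn":[0,0,0]},
    {"travel":[-1,-1,30],"turn":[0,0,0]},
    {"travel":[-1,-1,45],"turn":[0,0,0]},
    {"travel":[-1,-1,53],"turn":[0,0,0]},
    {"travel":[-1,-1,57],"turn":[0,0,0]},
    {"travel":[-1,-1,57],"turn":[0,0,0]},
    {"travel":[-1,-1,57],"turn":[0,0,0]},
    {"travel":[-1,-1,57],"turn":[0,0,0]}
  ]
}}

```text
t: 41.85
tcp_pos: [0.4708, 0.3422, 0.0283]
eef_rot: [1.0, 0.029, 0.0, -0.0]
force: [0.1, 0.4, 1.1]
finger_gap: 0.0431
```

{"method": "move_arm", "body": {
  "targets": [
    {"travel":[0,0,0],"turn":[0,0,0]},
    {"travel":[0,0,0],"turn":[0,0,0]},
    {"travel":[0,0,0],"turn":[0,0,0]},
    {"travel":[0,0,0],"turn":[0,0,0]},
    {"travel":[0,0,0],"turn":[0,0,0]},
    {"travel":[0,0,0],"turn":[0,0,0]},
    {"travel":[0,0,-10],"turn":[0,0,0]},
    {"travel":[0,0,-25],"turn":[0,0,0]}
  ],
  "jaw": 1,
  "grip_force": 40
}}

```text
t: 42.85
tcp_pos: [0.4705, 0.3421, 0.0535]
eef_rot: [1.0, 0.029, -0.0, 0.0]
force: [-0.4, -1.9, -0.7]
finger_gap: 0.0204
```

{"method": "move_arm", "body": {
  "targets": [
    {"travel":[0,0,-40],"turn":[0,0,0]},
    {"travel":[0,0,-80],"turn":[0,0,0]},
    {"travel":[0,0,-120],"turn":[0,0,0]},
    {"travel":[0,0,-150],"turn":[0,0,0]},
    {"travel":[0,0,-165],"turn":[0,0,0]},
    {"travel":[0,0,-165],"turn":[0,0,0]},
    {"travel":[0,0,-165],"turn":[0,0,0]},
    {"travel":[0,0,-165],"turn":[0,0,0]}
  ]
}}

```text
t: 43.85
tcp_pos: [0.4704, 0.342, 0.2168]
eef_rot: [1.0, 0.029, -0.001, 0.001]
force: [0.2, 0.4, 0.2]
finger_gap: 0.0202
```

```bash
python3 - <<'E'
from h import *
s=env.state();print(s["tcp_pos"].round(4),s["finger_gap"],s["force"].round(1))
go([.5582,.0584,.218],1.63,"G2 hover")
E
```

```text
[0.4704 0.342  0.2168] 0.020174056919789546 [0.2 0.4 0.2]
G2 hover travel [70.9, 288.3, -1.1] turn [-0.001, 0.002, -1.571]
```

{"method": "move_arm", "body": {
  "targets": [
    {"travel":[8,35,0],"turn":[0,0,-0.18]},
    {"travel":[16,70,0],"turn":[0,0,-0.36]},
    {"travel":[25,105,0],"turn":[0,0,-0.54]},
    {"travel":[34,140,0],"turn":[0,0,-0.72]},
    {"travel":[43,175,0],"turn":[0,0,-0.9]},
    {"travel":[52,210,0],"turn":[0,0,-1.08]},
    {"travel":[61,250,0],"turn":[0,0,-1.26]},
    {"travel":[71,288,0],"turn":[0,0,-1.44]}
  ]
}}

```text
t: 44.85
tcp_pos: [0.5586, 0.0575, 0.2172]
eef_rot: [0.73, 0.683, -0.0, -0.0]
force: [0.6, -1.0, -0.7]
finger_gap: 0.0202
```

{"method": "move_arm", "body": {
  "targets": [
    {"travel":[0,0,0],"turn":[0,0,-0.13]},
    {"travel":[0,0,0],"turn":[0,0,-0.13]},
    {"travel":[0,0,0],"turn":[0,0,-0.13]},
    {"travel":[0,0,0],"turn":[0,0,-0.13]},
    {"travel":[0,0,0],"turn":[0,0,-0.13]},
    {"travel":[0,0,0],"turn":[0,0,-0.13]},
    {"travel":[0,0,0],"turn":[0,0,-0.13]},
    {"travel":[0,0,0],"turn":[0,0,-0.13]}
  ]
}}

```text
t: 45.85
tcp_pos: [0.5585, 0.0588, 0.218]
eef_rot: [0.686, 0.727, -0.0, 0.0]
force: [-0.1, 0.0, -0.4]
finger_gap: 0.0201
```

```bash
python3 - <<'E'
from h import *
s=env.state();print(s["tcp_pos"].round(4),s["finger_gap"],s["force"].round(1),R.from_quat(s["eef_rot"]).as_matrix()[:2,0].round(3))
check("13.png")
go([.5582,.0584,.060],1.63,"G2")
E
```

```text
[0.5585 0.0588 0.218 ] 0.02014799194420142 [-0.1  0.  -0.4] [-0.058  0.998]
tcp [0.5585 0.0588 0.218 ]
wrist 200 [201.1, 219.9] z.057 [ 0.5947 -0.0458] z.026 [ 0.6069 -0.0567]
wrist 9 [202.0, 227.0] z.057 [ 0.6013 -0.0453] z.026 [ 0.6142 -0.0562]
wrist 1046 [323.7, 349.7] z.057 [0.7245 0.0683] z.026 [0.7509 0.0699]
scene 9 [311.0, 170.8] z.057 [ 0.3467 -0.0983] z.026 [ 0.3232 -0.1291]
scene 19 [275.2, 191.8] z.057 [ 0.4966 -0.0904] z.026 [ 0.4789 -0.1209]
scene 15 [258.2, 215.1] z.057 [ 0.5932 -0.0391] z.026 [ 0.5793 -0.0675]
scene 16 [421.2, 222.3] z.057 [0.2567 0.2901] z.026 [0.2296 0.2744]
scene 21 [403.5, 275.8] z.057 [0.4352 0.3798] z.026 [0.4151 0.3676]
scene 47 [438.3, 373.9] z.057 [0.5659 0.5869] z.026 [0.5509 0.5828]
G2 travel [-0.4, -0.4, 158.0] turn [0.0, 0.0, -0.001]
```

{"method": "move_arm", "body": {
  "targets": [
    {"travel":[0,0,40],"turn":[0,0,0]},
    {"travel":[0,0,80],"turn":[0,0,0]},
    {"travel":[0,0,115],"turn":[0,0,0]},
    {"travel":[0,0,135],"turn":[0,0,0]},
    {"travel":[0,0,146],"turn":[0,0,0]},
    {"travel":[0,0,153],"turn":[0,0,0]},
    {"travel":[0,0,158],"turn":[0,0,0]},
    {"travel":[0,0,158],"turn":[0,0,0]}
  ]
}}

```text
t: 46.95
tcp_pos: [0.5592, 0.0585, 0.0607]
eef_rot: [0.686, 0.727, 0.001, 0.001]
force: [0.4, -4.3, 0.4]
finger_gap: 0.0204
```

{"method": "move_arm", "body": {
  "targets": [
    {"travel":[0,0,0],"turn":[0,0,0]},
    {"travel":[0,0,0],"turn":[0,0,0]},
    {"travel":[0,0,0],"turn":[0,0,0]},
    {"travel":[0,0,0],"turn":[0,0,0]},
    {"travel":[0,0,0],"turn":[0,0,0]},
    {"travel":[0,0,0],"turn":[0,0,0]},
    {"travel":[0,0,0],"turn":[0,0,0]},
    {"travel":[0,0,0],"turn":[0,0,0]}
  ],
  "jaw": 0.5
}}

```text
t: 47.95
tcp_pos: [0.5585, 0.0588, 0.06]
eef_rot: [0.686, 0.727, -0.0, 0.0]
force: [0.4, -1.0, -0.4]
finger_gap: 0.0428
```

{"method": "move_arm", "body": {
  "targets": [
    {"travel":[0,0,-20],"turn":[0,0,0]},
    {"travel":[0,0,-50],"turn":[0,0,0]},
    {"travel":[0,0,-100],"turn":[0,0,0]},
    {"travel":[0,0,-150],"turn":[0,0,0]},
    {"travel":[0,0,-190],"turn":[0,0,0]},
    {"travel":[0,0,-190],"turn":[0,0,0]},
    {"travel":[0,0,-190],"turn":[0,0,0]},
    {"travel":[0,0,-190],"turn":[0,0,0]}
  ]
}}

```text
t: 48.95
tcp_pos: [0.5581, 0.0588, 0.2486]
eef_rot: [0.686, 0.727, -0.001, -0.001]
force: [-0.6, 0.1, -0.0]
finger_gap: 0.0427
```

```bash
python3 - <<'E'
from h import *
check("14.png")
go([.414,.337,.20],.096,"A hover")
E
```

```text
tcp [0.5583 0.0588 0.2489]
wrist 152 [211.8, 210.1] z.057 [ 0.5953 -0.0459] z.026 [ 0.6064 -0.0558]
wrist 16 [273.6, 363.8] z.057 [0.7713 0.0157] z.026 [0.7998 0.0119]
wrist 16 [312.7, 363.8] z.057 [0.7689 0.0588] z.026 [0.7971 0.0593]
wrist 13 [351.8, 364.0] z.057 [0.7667 0.102 ] z.026 [0.7947 0.1067]
scene 10 [310.9, 170.5] z.057 [ 0.346  -0.0998] z.026 [ 0.3224 -0.1306]
scene 13 [258.3, 215.6] z.057 [ 0.5941 -0.0371] z.026 [ 0.5802 -0.0655]
scene 15 [421.1, 222.1] z.057 [0.2563 0.2894] z.026 [0.2292 0.2737]
scene 17 [280.1, 234.1] z.057 [0.588  0.0636] z.026 [0.5739 0.0392]
scene 23 [403.5, 275.8] z.057 [0.4352 0.3798] z.026 [0.4151 0.3676]
scene 50 [438.3, 373.9] z.057 [0.5659 0.5869] z.026 [0.5509 0.5828]
A hover travel [286.1, -127.8, 49.2] turn [-0.002, 0.001, 1.533]
```

Both cigars are seated in their grooves. A comes next.

{"method": "move_arm", "body": {
  "targets": [
    {"travel":[36,-16,0],"turn":[0,0,0.18]},
    {"travel":[72,-32,0],"turn":[0,0,0.36]},
    {"travel":[108,-48,0],"turn":[0,0,0.54]},
    {"travel":[144,-64,0],"turn":[0,0,0.72]},
    {"travel":[180,-80,0],"turn":[0,0,0.9]},
    {"travel":[216,-96,20],"turn":[0,0,1.08]},
    {"travel":[252,-112,40],"turn":[0,0,1.26]},
    {"travel":[286,-128,60],"turn":[0,0,1.44]}
  ]
}}

```text
t: 50.05
tcp_pos: [0.4133, 0.338, 0.1888]
eef_rot: [0.996, 0.091, -0.0, 0.0]
force: [-0.1, -0.5, 1.2]
finger_gap: 0.0425
```

{"method": "move_arm", "body": {
  "targets": [
    {"travel":[0,0,30],"turn":[0,0,0.093]},
    {"travel":[0,0,60],"turn":[0,0,0.093]},
    {"travel":[0,0,90],"turn":[0,0,0.093]},
    {"travel":[0,0,105],"turn":[0,0,0.093]},
    {"travel":[0,0,105],"turn":[0,0,0.093]},
    {"travel":[0,0,105],"turn":[0,0,0.093]},
    {"travel":[0,0,105],"turn":[0,0,0.093]},
    {"travel":[0,0,105],"turn":[0,0,0.093]}
  ]
}}

```text
t: 51.05
tcp_pos: [0.4143, 0.337, 0.0856]
eef_rot: [0.999, 0.048, 0.0, -0.0]
force: [-0.5, 0.5, -0.7]
finger_gap: 0.0431
```

```bash
python3 - <<'E'
from h import *
im,w=snap("wrist","w15.png");st=env.state();print(st["tcp_pos"].round(4),R.from_quat(st["eef_rot"]).as_matrix()[:2,0].round(3),st["finger_gap"],st["qpos"].round(2))
iw=cv2.imread("pics/w15.png");hsv=cv2.cvtColor(iw,cv2.COLOR_BGR2HSV)
for b in blobs(iw,(0,180,90),(5,255,255),20): print("red",b[:3],plane(w,b[1],.026).round(4))
for r in range(60,320,20):
    row=hsv[r,250:400,2].astype(int); print(r,row[::5].tolist())
E
```

```text
[0.4142 0.337  0.0855] [0.995 0.096] 0.04264454109668557 [ 0.56  0.6   1.94 -0.    0.6   0.46]
red (871, [321.0, 177.1], [300, 164, 41, 26]) [0.4102 0.3688 0.026 ]
red (509, [9.9, 296.2], [0, 282, 27, 35]) [0.2325 0.2787 0.026 ]
60 [168, 167, 166, 168, 167, 170, 167, 168, 168, 168, 167, 165, 168, 165, 165, 165, 165, 164, 164, 165, 164, 164, 163, 164, 164, 165, 166, 165, 165, 162]
80 [210, 140, 122, 131, 228, 251, 223, 227, 136, 142, 129, 119, 255, 255, 231, 222, 144, 124, 134, 122, 254, 227, 233, 141, 149, 133, 134, 235, 255, 233]
100 [249, 249, 249, 249, 249, 250, 250, 250, 250, 250, 250, 250, 250, 250, 250, 250, 250, 251, 251, 251, 250, 251, 251, 250, 251, 251, 251, 251, 250, 250]
120 [252, 252, 252, 252, 252, 252, 252, 252, 252, 252, 182, 157, 175, 182, 186, 183, 171, 140, 252, 252, 252, 252, 252, 252, 252, 252, 252, 252, 252, 252]
140 [198, 200, 201, 200, 201, 199, 199, 167, 255, 254, 134, 164, 181, 198, 218, 198, 182, 165, 255, 238, 134, 197, 186, 186, 185, 188, 187, 187, 181, 238]
160 [182, 181, 168, 252, 252, 252, 252, 251, 250, 250, 112, 158, 176, 166, 179, 175, 164, 145, 182
[... 386 characters left out ...]
 126, 124, 125, 126, 126, 125, 126, 124, 87, 92, 94, 160, 162, 77, 89, 99, 136, 133, 121, 136, 138, 138, 136, 255, 239, 238, 238]
240 [106, 105, 115, 115, 114, 116, 116, 116, 115, 119, 118, 79, 85, 89, 90, 90, 88, 86, 78, 121, 121, 121, 123, 124, 124, 125, 125, 223, 222, 223]
260 [77, 99, 97, 101, 45, 38, 117, 114, 115, 116, 116, 75, 83, 85, 86, 86, 87, 85, 66, 221, 221, 222, 222, 222, 105, 61, 57, 117, 117, 142]
280 [95, 98, 40, 39, 40, 40, 123, 122, 121, 114, 116, 122, 82, 82, 85, 86, 156, 142, 117, 117, 135, 135, 135, 132, 117, 59, 58, 59, 106, 107]
300 [33, 124, 43, 36, 38, 146, 147, 148, 141, 109, 111, 114, 78, 84, 84, 86, 161, 127, 95, 216, 253, 252, 252, 252, 253, 54, 53, 52, 46, 135]
```

A is straight and centred (cols 300–340, head at the top).

{"method": "move_arm", "body": {
  "targets": [
    {"travel":[-1,-2,15],"turn":[0,0,0]},
    {"travel":[-1,-2,30],"turn":[0,0,0]},
    {"travel":[-1,-2,45],"turn":[0,0,0]},
    {"travel":[-1,-2,53],"turn":[0,0,0]},
    {"travel":[-1,-2,57],"turn":[0,0,0]},
    {"travel":[-1,-2,57],"turn":[0,0,0]},
    {"travel":[-1,-2,57],"turn":[0,0,0]},
    {"travel":[-1,-2,57],"turn":[0,0,0]}
  ]
}}

```text
t: 52.1
tcp_pos: [0.4131, 0.3389, 0.0283]
eef_rot: [0.999, 0.048, 0.0, -0.0]
force: [-0.3, -0.1, -0.2]
finger_gap: 0.0424
```

{"method": "move_arm", "body": {
  "targets": [
    {"travel":[0,0,0],"turn":[0,0,0]},
    {"travel":[0,0,0],"turn":[0,0,0]},
    {"travel":[0,0,0],"turn":[0,0,0]},
    {"travel":[0,0,0],"turn":[0,0,0]},
    {"travel":[0,0,0],"turn":[0,0,0]},
    {"travel":[0,0,0],"turn":[0,0,0]},
    {"travel":[0,0,-10],"turn":[0,0,0]},
    {"travel":[0,0,-25],"turn":[0,0,0]}
  ],
  "jaw": 1,
  "grip_force": 40
}}

```text
t: 53.1
tcp_pos: [0.4128, 0.3387, 0.0536]
eef_rot: [0.999, 0.048, -0.0, 0.0]
force: [0.3, 0.1, -0.0]
finger_gap: 0.0203
```

{"method": "move_arm", "body": {
  "targets": [
    {"travel":[0,0,-40],"turn":[0,0,0]},
    {"travel":[0,0,-80],"turn":[0,0,0]},
    {"travel":[0,0,-120],"turn":[0,0,0]},
    {"travel":[0,0,-150],"turn":[0,0,0]},
    {"travel":[0,0,-165],"turn":[0,0,0]},
    {"travel":[0,0,-165],"turn":[0,0,0]},
    {"travel":[0,0,-165],"turn":[0,0,0]},
    {"travel":[0,0,-165],"turn":[0,0,0]}
  ]
}}

```text
t: 54.1
tcp_pos: [0.4127, 0.3386, 0.2169]
eef_rot: [0.999, 0.048, -0.001, 0.001]
force: [1.1, 0.2, -0.9]
finger_gap: 0.0206
```

```bash
python3 - <<'E'
from h import *
s=env.state();print(s["tcp_pos"].round(4),s["finger_gap"],s["force"].round(1))
go([.5552,.1093,.218],-1.513,"G1 hover")
E
```

```text
[0.4127 0.3386 0.2169] 0.020582806643438558 [ 1.1  0.2 -0.9]
G1 hover travel [119.9, 241.9, -1.1] turn [0.002, 0.001, 1.609]
```

I'll place A in groove 3 rather than 1, because in this orientation the wrist camera would come close to the left lock.

{"method": "move_arm", "body": {
  "targets": [
    {"travel":[14,43,0],"turn":[0,0,0.18]},
    {"travel":[28,86,0],"turn":[0,0,0.36]},
    {"travel":[43,129,0],"turn":[0,0,0.54]},
    {"travel":[58,172,0],"turn":[0,0,0.72]},
    {"travel":[72,215,0],"turn":[0,0,0.9]},
    {"travel":[86,258,0],"turn":[0,0,1.08]},
    {"travel":[101,302,0],"turn":[0,0,1.26]},
    {"travel":[116,346,0],"turn":[0,0,1.44]}
  ]
}}

```text
t: 55.1
tcp_pos: [0.5619, 0.004, 0.2171]
eef_rot: [0.781, -0.625, -0.001, 0.0]
force: [0.2, 0.7, 0.4]
finger_gap: 0.0204
```

{"method": "move_arm", "body": {
  "targets": [
    {"travel":[0,0,0],"turn":[0,0,0.169]},
    {"travel":[0,0,0],"turn":[0,0,0.169]},
    {"travel":[0,0,0],"turn":[0,0,0.169]},
    {"travel":[0,0,0],"turn":[0,0,0.169]},
    {"travel":[0,0,0],"turn":[0,0,0.169]},
    {"travel":[0,0,0],"turn":[0,0,0.169]},
    {"travel":[0,0,0],"turn":[0,0,0.169]},
    {"travel":[0,0,0],"turn":[0,0,0.169]}
  ]
}}

```text
t: 56.1
tcp_pos: [0.5615, 0.0055, 0.218]
eef_rot: [0.727, -0.686, 0.0, 0.0]
force: [0.7, -0.1, 0.2]
finger_gap: 0.021
```

```bash
python3 - <<'E'
from h import *
s=env.state();print(s["tcp_pos"].round(4),s["finger_gap"],s["force"].round(1),R.from_quat(s["eef_rot"]).as_matrix()[:2,0].round(3))
check("16.png")
go([.5612,.0055,.060],-1.513,"G3")
E
```

```text
[0.5615 0.0055 0.218 ] 0.021013046577296243 [ 0.7 -0.1  0.2] [ 0.058 -0.998]
tcp [0.5615 0.0055 0.218 ]
wrist 146 [387.0, 152.3] z.057 [ 0.594  -0.0448] z.026 [ 0.5893 -0.0508]
wrist 1518 [324.2, 217.2] z.057 [0.5347 0.0032] z.026 [0.5235 0.0025]
wrist 19 [431.9, 391.5] z.057 [ 0.3513 -0.1182] z.026 [ 0.32   -0.1323]
scene 9 [310.9, 170.2] z.057 [ 0.345 -0.101] z.026 [ 0.3214 -0.1318]
scene 14 [262.1, 182.2] z.057 [ 0.5018 -0.156 ] z.026 [ 0.4843 -0.189 ]
scene 13 [258.1, 215.6] z.057 [ 0.5946 -0.0375] z.026 [ 0.5807 -0.0659]
scene 15 [421.3, 222.5] z.057 [0.2571 0.2907] z.026 [0.23   0.2751]
scene 13 [280.2, 234.5] z.057 [0.5887 0.065 ] z.026 [0.5746 0.0406]
scene 51 [438.3, 373.9] z.057 [0.5659 0.5869] z.026 [0.5509 0.5828]
G3 travel [-0.0, 0.4, 158.0] turn [-0.0, -0.0, -0.0]
```

{"method": "move_arm", "body": {
  "targets": [
    {"travel":[0,0,40],"turn":[0,0,0]},
    {"travel":[0,0,80],"turn":[0,0,0]},
    {"travel":[0,0,115],"turn":[0,0,0]},
    {"travel":[0,0,135],"turn":[0,0,0]},
    {"travel":[0,0,146],"turn":[0,0,0]},
    {"travel":[0,0,153],"turn":[0,0,0]},
    {"travel":[0,0,158],"turn":[0,0,0]},
    {"travel":[0,0,158],"turn":[0,0,0]}
  ]
}}

```text
t: 57.2
tcp_pos: [0.5618, 0.0054, 0.0603]
eef_rot: [0.727, -0.686, 0.0, -0.0]
force: [-0.5, -1.0, 0.4]
finger_gap: 0.0205
```

{"method": "move_arm", "body": {
  "targets": [
    {"travel":[0,0,0],"turn":[0,0,0]},
    {"travel":[0,0,0],"turn":[0,0,0]},
    {"travel":[0,0,0],"turn":[0,0,0]},
    {"travel":[0,0,0],"turn":[0,0,0]},
    {"travel":[0,0,0],"turn":[0,0,0]},
    {"travel":[0,0,0],"turn":[0,0,0]},
    {"travel":[0,0,0],"turn":[0,0,0]},
    {"travel":[0,0,0],"turn":[0,0,0]}
  ],
  "jaw": 0.6
}}

```text
t: 58.2
tcp_pos: [0.5615, 0.0055, 0.06]
eef_rot: [0.727, -0.686, 0.0, 0.0]
force: [0.4, 0.5, -0.1]
finger_gap: 0.0342
```

{"method": "move_arm", "body": {
  "targets": [
    {"travel":[0,0,-20],"turn":[0,0,0]},
    {"travel":[0,0,-50],"turn":[0,0,0]},
    {"travel":[0,0,-100],"turn":[0,0,0]},
    {"travel":[0,40,-150],"turn":[0,0,0]},
    {"travel":[0,80,-200],"turn":[0,0,0]},
    {"travel":[0,100,-240],"turn":[0,0,0]},
    {"travel":[0,100,-240],"turn":[0,0,0]},
    {"travel":[0,100,-240],"turn":[0,0,0]}
  ]
}}

```text
t: 59.2
tcp_pos: [0.4617, -0.0002, 0.2995]
eef_rot: [0.727, -0.686, -0.0, 0.0]
force: [0.1, -0.5, 0.8]
finger_gap: 0.034
```

```bash
python3 - <<'E'
from h import *
check("17.png")
iw=cv2.imread("pics/w17.png");cv2.imwrite("pics/c17.png",cv2.resize(iw[60:340,130:510],None,fx=2,fy=2))
go([.452,.0343,.20],.058,"handle hover")
E
```

```text
tcp [ 4.618e-01 -2.000e-04  2.987e-01]
wrist 126 [424.6, 277.4] z.057 [ 0.3369 -0.127 ] z.026 [ 0.3198 -0.1381]
wrist 108 [115.4, 325.4] z.057 [0.2485 0.2453] z.026 [0.224 0.266]
scene 9 [311.0, 170.8] z.057 [ 0.3467 -0.0983] z.026 [ 0.3232 -0.1291]
scene 13 [258.2, 215.3] z.057 [ 0.5937 -0.0384] z.026 [ 0.5797 -0.0668]
scene 14 [421.4, 222.4] z.057 [0.2565 0.2907] z.026 [0.2295 0.2751]
scene 14 [268.4, 224.2] z.057 [0.5913 0.0109] z.026 [ 0.5773 -0.0156]
scene 13 [280.0, 234.4] z.057 [0.5889 0.0644] z.026 [0.5748 0.0399]
scene 50 [438.3, 373.8] z.057 [0.5657 0.5867] z.026 [0.5507 0.5827]
handle hover travel [-35.0, 7.6, 98.8] turn [0.001, 0.002, -1.571]
```

View pics/c17.png

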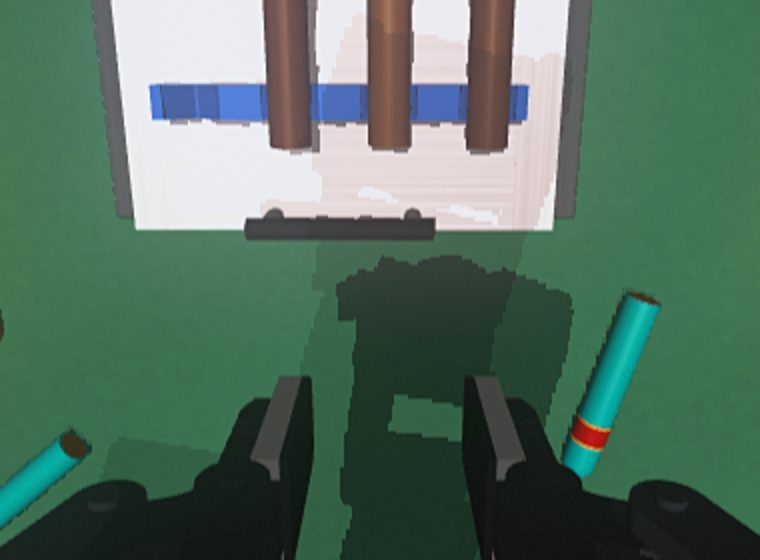

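All three cigars lie parallel in grooves 2–4, evenly spaced, with their cut ends towards the robot. The handle's middle is at crop (340,228), so about (0.452, 0.026). I'll grip the handle to push it home.

{"method": "move_arm", "body": {
  "targets": [
    {"travel":[-4,1,20],"turn":[0,0,-0.18]},
    {"travel":[-8,2,40],"turn":[0,0,-0.36]},
    {"travel":[-12,3,60],"turn":[0,0,-0.54]},
    {"travel":[-16,4,80],"turn":[0,0,-0.72]},
    {"travel":[-20,6,100],"turn":[0,0,-0.9]},
    {"travel":[-26,8,100],"turn":[0,0,-1.08]},
    {"travel":[-26,8,100],"turn":[0,0,-1.26]},
    {"travel":[-26,8,100],"turn":[0,0,-1.44]}
  ],
  "jaw": 0.6
}}

```text
t: 60.3
tcp_pos: [0.4522, 0.0254, 0.1986]
eef_rot: [0.999, -0.033, -0.001, -0.0]
force: [0.3, -0.4, -0.4]
finger_gap: 0.0341
```

{"method": "move_arm", "body": {
  "targets": [
    {"travel":[0,0,0],"turn":[0,0,-0.131]},
    {"travel":[0,0,0],"turn":[0,0,-0.131]},
    {"travel":[0,0,0],"turn":[0,0,-0.131]},
    {"travel":[0,0,0],"turn":[0,0,-0.131]},
    {"travel":[0,0,0],"turn":[0,0,-0.131]},
    {"travel":[0,0,0],"turn":[0,0,-0.131]},
    {"travel":[0,0,0],"turn":[0,0,-0.131]},
    {"travel":[0,0,0],"turn":[0,0,-0.131]}
  ]
}}

```text
t: 61.3
tcp_pos: [0.4522, 0.0252, 0.2]
eef_rot: [1.0, 0.029, 0.0, 0.0]
force: [0.3, 0.5, 0.3]
finger_gap: 0.0342
```

```bash
python3 - <<'E'
from h import *
im,w=snap("wrist","w18.png");s=env.state();print(s["tcp_pos"].round(4),s["finger_gap"],R.from_quat(s["eef_rot"]).as_matrix()[:2,0].round(3))
iw=cv2.imread("pics/w18.png")
for b in blobs(iw,(0,0,0),(179,255,60),200):
  if b[1][1]<330: print(b[:3],[plane(w,p,.058).round(4).tolist() for p in cv2.boxPoints(b[3])])
print("expected handle px",proj(w,[.452,.0255,.058]))
go([.452,.0255,.0615],.058,"handle")
E
```

```text
[0.4522 0.0252 0.2   ] 0.03450923838219328 [0.998 0.058]
(86427, [346.2, 258.6], [38, 0, 602, 400]) [[0.2524, 0.1491, 0.058], [0.6577, 0.1724, 0.058], [0.7687, -0.1642, 0.058], [0.1894, -0.1971, 0.058]]
(1366, [323.7, 204.8], [317, 130, 15, 124]) [[0.4501, -0.0273, 0.058], [0.4449, 0.0736, 0.058], [0.4554, 0.0742, 0.058], [0.4618, -0.0267, 0.058]]
expected handle px [322.81900883 192.24783176]
handle travel [-0.2, -0.3, 138.5] turn [0.0, -0.0, -0.0]
```

{"method": "move_arm", "body": {
  "targets": [
    {"travel":[1,0,30],"turn":[0,0,0]},
    {"travel":[1,0,60],"turn":[0,0,0]},
    {"travel":[1,0,90],"turn":[0,0,0]},
    {"travel":[1,0,110],"turn":[0,0,0]},
    {"travel":[1,0,125],"turn":[0,0,0]},
    {"travel":[1,0,134],"turn":[0,0,0]},
    {"travel":[1,0,138],"turn":[0,0,0]},
    {"travel":[1,0,138],"turn":[0,0,0]}
  ]
}}

```text
t: 62.35
tcp_pos: [0.4533, 0.0253, 0.0621]
eef_rot: [1.0, 0.029, 0.0, 0.0]
force: [0.6, 0.2, 0.1]
finger_gap: 0.0341
```

{"method": "move_arm", "body": {
  "targets": [
    {"travel":[0,0,0],"turn":[0,0,0]},
    {"travel":[0,0,0],"turn":[0,0,0]},
    {"travel":[0,0,0],"turn":[0,0,0]},
    {"travel":[0,0,0],"turn":[0,0,0]},
    {"travel":[0,0,0],"turn":[0,0,0]},
    {"travel":[1,0,0],"turn":[0,0,0]},
    {"travel":[3,0,0],"turn":[0,0,0]},
    {"travel":[6,0,0],"turn":[0,0,0]}
  ],
  "jaw": 1,
  "grip_force": 30
}}

```text
t: 63.35
tcp_pos: [0.4591, 0.0256, 0.0624]
eef_rot: [1.0, 0.029, 0.0, 0.0]
force: [-1.9, -0.0, 7.7]
finger_gap: 0.011
```

{"method": "move_arm", "body": {
  "targets": [
    {"travel":[6,0,0],"turn":[0,0,0]},
    {"travel":[12,0,0],"turn":[0,0,0]},
    {"travel":[18,0,0],"turn":[0,0,0]},
    {"travel":[24,0,0],"turn":[0,0,0]},
    {"travel":[30,0,0],"turn":[0,0,0]},
    {"travel":[36,0,0],"turn":[0,0,0]},
    {"travel":[42,0,0],"turn":[0,0,0]},
    {"travel":[47,0,0],"turn":[0,0,0]}
  ]
}}

```text
t: 64.35
tcp_pos: [0.5062, 0.0283, 0.0624]
eef_rot: [1.0, 0.029, 0.0, 0.0]
force: [-2.7, -1.4, 7.0]
finger_gap: 0.0109
```

{"method": "move_arm", "body": {
  "targets": [
    {"travel":[3,0,0],"turn":[0,0,0]},
    {"travel":[6,0,0],"turn":[0,0,0]},
    {"travel":[8,0,0],"turn":[0,0,0]},
    {"travel":[10,0,0],"turn":[0,0,0]},
    {"travel":[11,0,0],"turn":[0,0,0]},
    {"travel":[12,0,0],"turn":[0,0,0]},
    {"travel":[12,0,0],"turn":[0,0,0]},
    {"travel":[12,0,0],"turn":[0,0,0]}
  ]
}}

```text
t: 65.35
tcp_pos: [0.5168, 0.0289, 0.0624]
eef_rot: [1.0, 0.029, -0.001, 0.0]
force: [-8.7, -2.9, 10.8]
finger_gap: 0.0109
```

The push force has risen and x is back at the home value of 0.5168, so the carriage is at the stop. I'll nudge it once more, then release.

{"method": "move_arm", "body": {
  "targets": [
    {"travel":[1,0,0],"turn":[0,0,0]},
    {"travel":[2,0,0],"turn":[0,0,0]},
    {"travel":[2,0,0],"turn":[0,0,0]},
    {"travel":[2,0,0],"turn":[0,0,0]},
    {"travel":[2,0,0],"turn":[0,0,0]},
    {"travel":[1,0,0],"turn":[0,0,0]},
    {"travel":[0,0,0],"turn":[0,0,0]},
    {"travel":[0,0,0],"turn":[0,0,0]}
  ]
}}

```text
t: 66.35
tcp_pos: [0.5168, 0.0289, 0.0624]
eef_rot: [1.0, 0.029, -0.001, 0.0]
force: [-8.3, -3.6, 10.2]
finger_gap: 0.0107
```

{"method": "move_arm", "body": {
  "targets": [
    {"travel":[0,0,0],"turn":[0,0,0]},
    {"travel":[0,0,0],"turn":[0,0,0]},
    {"travel":[0,0,0],"turn":[0,0,0]},
    {"travel":[0,0,0],"turn":[0,0,0]},
    {"travel":[0,0,-30],"turn":[0,0,0]},
    {"travel":[0,0,-80],"turn":[0,0,0]},
    {"travel":[0,0,-140],"turn":[0,0,0]},
    {"travel":[0,0,-200],"turn":[0,0,0]}
  ],
  "jaw": 0.6
}}

```text
t: 67.35
tcp_pos: [0.5178, 0.0291, 0.2639]
eef_rot: [1.0, 0.029, -0.0, 0.0]
force: [-0.2, -0.2, -0.5]
finger_gap: 0.0343
```

```bash
python3 - <<'E'
from h import *
check("19.png")
go([.671,.146,.262],1.6,"left wing hover")
E
```

```text
tcp [0.5198 0.0291 0.2679]
wrist 24 [586.2, 122.5] z.057 [0.7586 0.0922] z.026 [0.7818 0.0911]
wrist 21 [576.0, 167.8] z.057 [0.7607 0.0495] z.026 [0.7841 0.0444]
wrist 18 [567.3, 209.2] z.057 [0.7635 0.0075] z.026 [ 0.7871 -0.0016]
wrist 18 [558.0, 248.7] z.057 [ 0.7652 -0.0356] z.026 [ 0.789  -0.0488]
wrist 169 [148.6, 294.2] z.057 [ 0.3369 -0.114 ] z.026 [ 0.3202 -0.1346]
scene 9 [311.0, 170.8] z.057 [ 0.3467 -0.0983] z.026 [ 0.3232 -0.1291]
scene 15 [421.3, 222.1] z.057 [0.2558 0.2897] z.026 [0.2287 0.2741]
scene 49 [438.3, 374.1] z.057 [0.5662 0.5871] z.026 [0.5512 0.583 ]
left wing hover travel [157.7, -108.0, 7.3] turn [0.009, -0.007, -1.542]
```

The carriage is home. Now I'll lock the left one.

{"method": "move_arm", "body": {
  "targets": [
    {"travel":[20,-13,2],"turn":[0,0,-0.18]},
    {"travel":[40,-27,4],"turn":[0,0,-0.36]},
    {"travel":[60,-40,4],"turn":[0,0,-0.54]},
    {"travel":[80,-54,4],"turn":[0,0,-0.72]},
    {"travel":[100,-67,4],"turn":[0,0,-0.9]},
    {"travel":[120,-81,4],"turn":[0,0,-1.08]},
    {"travel":[140,-95,4],"turn":[0,0,-1.26]},
    {"travel":[158,-108,4],"turn":[0,0,-1.44]}
  ],
  "jaw": 0.4
}}

```text
t: 68.45
tcp_pos: [0.67, 0.1466, 0.257]
eef_rot: [0.73, 0.683, -0.0, -0.0]
force: [-0.5, 0.3, -0.5]
finger_gap: 0.0511
```

{"method": "move_arm", "body": {
  "targets": [
    {"travel":[0,0,0],"turn":[0,0,-0.1]},
    {"travel":[0,0,0],"turn":[0,0,-0.1]},
    {"travel":[0,0,0],"turn":[0,0,-0.1]},
    {"travel":[0,0,0],"turn":[0,0,-0.1]},
    {"travel":[0,0,0],"turn":[0,0,-0.1]},
    {"travel":[0,0,0],"turn":[0,0,-0.1]},
    {"travel":[0,0,0],"turn":[0,0,-0.1]},
    {"travel":[0,0,0],"turn":[0,0,-0.1]}
  ]
}}

```text
t: 69.45
tcp_pos: [0.6696, 0.146, 0.258]
eef_rot: [0.697, 0.717, -0.0, 0.0]
force: [0.7, 0.7, 0.0]
finger_gap: 0.0513
```

```bash
python3 - <<'E'
from h import *
im,w=snap("wrist","w20.png");s=env.state();print(s["tcp_pos"].round(4),s["finger_gap"],R.from_quat(s["eef_rot"]).as_matrix()[:2,0].round(3))
iw=cv2.imread("pics/w20.png")
for b in blobs(iw,*ORANGE,100):
  if 250<b[1][0]<400: print(b,[plane(w,p,.164).round(4).tolist() for p in cv2.boxPoints(b[3])])
go([.671,.146,.169],1.6,"left wing")
E
```

```text
[0.6696 0.1461 0.258 ] 0.051189241885226104 [-0.027  1.   ]
(1041, [322.7, 213.0], [314, 183, 18, 65], ((322.4999694824219, 214.99998474121094), (63.99999237060547, 16.999996185302734), 90.0)) [[0.6499, 0.1391, 0.164], [0.6496, 0.15, 0.164], [0.6943, 0.1514, 0.164], [0.6946, 0.1399, 0.164]]
left wing travel [-0.1, 1.4, 89.0] turn [0.0, 0.0, -0.002]
```

{"method": "move_arm", "body": {
  "targets": [
    {"travel":[0,1,20],"turn":[0,0,0]},
    {"travel":[0,1,40],"turn":[0,0,0]},
    {"travel":[0,1,60],"turn":[0,0,0]},
    {"travel":[0,1,75],"turn":[0,0,0]},
    {"travel":[0,1,84],"turn":[0,0,0]},
    {"travel":[0,1,89],"turn":[0,0,0]},
    {"travel":[0,1,89],"turn":[0,0,0]},
    {"travel":[0,1,89],"turn":[0,0,0]}
  ]
}}

```text
t: 70.5
tcp_pos: [0.6708, 0.1461, 0.1696]
eef_rot: [0.697, 0.717, 0.0, 0.0]
force: [0.4, 0.6, 0.1]
finger_gap: 0.051
```

{"method": "move_arm", "body": {
  "targets": [
    {"travel":[0,0,0],"turn":[0,0,0]},
    {"travel":[0,0,0],"turn":[0,0,0]},
    {"travel":[0,0,0],"turn":[0,0,0]},
    {"travel":[0,0,0],"turn":[0,0,0]},
    {"travel":[0,0,0],"turn":[0,0,0]},
    {"travel":[0,0,0],"turn":[0,0,0]},
    {"travel":[0,0,0],"turn":[0,0,0]},
    {"travel":[0,0,0],"turn":[0,0,0]}
  ],
  "jaw": 1,
  "grip_force": 80
}}

```text
t: 71.5
tcp_pos: [0.6706, 0.1458, 0.169]
eef_rot: [0.697, 0.717, -0.0, 0.0]
force: [-0.3, -4.9, 2.4]
finger_gap: 0.0098
```

{"method": "move_arm", "body": {
  "targets": [
    {"travel":[0,0,2],"turn":[0,0,0]},
    {"travel":[0,0,4],"turn":[0,0,0]},
    {"travel":[0,0,6],"turn":[0,0,0]},
    {"travel":[0,0,8],"turn":[0,0,0]},
    {"travel":[0,0,10],"turn":[0,0,0]},
    {"travel":[0,0,11.5],"turn":[0,0,0]},
    {"travel":[0,0,12.5],"turn":[0,0,0]},
    {"travel":[0,0,12.5],"turn":[0,0,0]}
  ]
}}

```text
t: 72.5
tcp_pos: [0.6707, 0.1459, 0.1575]
eef_rot: [0.697, 0.717, 0.0, 0.0]
force: [-3.6, -5.2, 9.6]
finger_gap: 0.0099
```

```bash
python3 - <<'E'
from h import *
s=env.state();print({k:np.round(s[k],4).tolist() for k in("t","tcp_pos","force","torque","finger_gap","qpos")},R.from_quat(s["eef_rot"]).as_matrix()[:2,0].round(3))
E
```

```text
{'t': 72.5, 'tcp_pos': [0.6707, 0.1459, 0.1575], 'force': [-3.5508, -5.2344, 9.5783], 'torque': [-0.992, 0.4307, -0.0126], 'finger_gap': 0.0099, 'qpos': [0.1181, 0.6731, 1.4889, -0.0005, 0.9787, -1.4795]} [-0.027  1.   ]
```

It is pressed about 11.5 mm, so the plunger found the hole. Now I'll turn it clockwise.

{"method": "move_arm", "body": {
  "targets": [
    {"travel":[0,0,0],"turn":[0,0,0.17]},
    {"travel":[0,0,0],"turn":[0,0,0.34]},
    {"travel":[0,0,0],"turn":[0,0,0.51]},
    {"travel":[0,0,0],"turn":[0,0,0.68]},
    {"travel":[0,0,0],"turn":[0,0,0.85]},
    {"travel":[0,0,0],"turn":[0,0,1.02]},
    {"travel":[0,0,0],"turn":[0,0,1.19]},
    {"travel":[0,0,0],"turn":[0,0,1.36]}
  ]
}}

```text
t: 73.5
tcp_pos: [0.6718, 0.1471, 0.1578]
eef_rot: [0.993, 0.116, 0.002, -0.001]
force: [3.0, 2.3, 7.4]
finger_gap: 0.0099
```

{"method": "move_arm", "body": {
  "targets": [
    {"travel":[0,0,0],"turn":[0,0,0.1]},
    {"travel":[0,0,0],"turn":[0,0,0.2]},
    {"travel":[0,0,0],"turn":[0,0,0.23]},
    {"travel":[0,0,0],"turn":[0,0,0.23]},
    {"travel":[0,0,0],"turn":[0,0,0.23]},
    {"travel":[0,0,0],"turn":[0,0,0.23]},
    {"travel":[0,0,0],"turn":[0,0,0.23]},
    {"travel":[0,0,0],"turn":[0,0,0.23]}
  ]
}}

```text
t: 74.5
tcp_pos: [0.6721, 0.1471, 0.1579]
eef_rot: [1.0, 0.004, 0.003, -0.001]
force: [4.1, 2.5, 7.4]
finger_gap: 0.0101
```

```bash
python3 - <<'E'
from h import *
s=env.state();print({k:np.round(s[k],4).tolist() for k in("t","tcp_pos","force","torque","finger_gap","qpos")},R.from_quat(s["eef_rot"]).as_matrix()[:2,0].round(3))
E
```

```text
{'t': 74.5, 'tcp_pos': [0.6721, 0.1471, 0.1579], 'force': [4.1323, 2.4548, 7.4498], 'torque': [0.2629, -0.7544, 0.0095], 'finger_gap': 0.0101, 'qpos': [0.1191, 0.6733, 1.487, 0.0013, 0.9761, 0.1105]} [1.    0.008]
```

{"method": "move_arm", "body": {
  "targets": [
    {"travel":[0,0,-1],"turn":[0,0,0]},
    {"travel":[0,0,-2],"turn":[0,0,0]},
    {"travel":[0,0,-3],"turn":[0,0,0]},
    {"travel":[0,0,-4],"turn":[0,0,0]},
    {"travel":[0,0,-5],"turn":[0,0,0]},
    {"travel":[0,0,-5],"turn":[0,0,0]},
    {"travel":[0,0,-5],"turn":[0,0,0]},
    {"travel":[0,0,-5],"turn":[0,0,0]}
  ]
}}

```text
t: 75.5
tcp_pos: [0.672, 0.1471, 0.1626]
eef_rot: [1.0, 0.004, 0.002, -0.001]
force: [5.2, 2.5, 5.0]
finger_gap: 0.0103
```

{"method": "move_arm", "body": {
  "targets": [
    {"travel":[0,0,0],"turn":[0,0,0]},
    {"travel":[0,0,0],"turn":[0,0,0]},
    {"travel":[0,0,0],"turn":[0,0,0]},
    {"travel":[0,0,0],"turn":[0,0,0]},
    {"travel":[0,0,-20],"turn":[0,0,0]},
    {"travel":[0,0,-50],"turn":[0,0,0]},
    {"travel":[0,0,-80],"turn":[0,0,0]},
    {"travel":[0,0,-95],"turn":[0,0,0]}
  ],
  "jaw": 0.4
}}

```text
t: 76.5
tcp_pos: [0.6708, 0.1461, 0.258]
eef_rot: [1.0, 0.004, 0.001, -0.0]
force: [0.5, -0.4, -0.4]
finger_gap: 0.0514
```

```bash
python3 - <<'E'
from h import *
im,w=snap("wrist","w21.png");s=env.state();print(s["tcp_pos"].round(4),s["finger_gap"],R.from_quat(s["eef_rot"]).as_matrix()[:2,0].round(3))
iw=cv2.imread("pics/w21.png")
for b in blobs(iw,*ORANGE,100):
  if 250<b[1][0]<400: print(b,[plane(w,p,.158).round(4).tolist() for p in cv2.boxPoints(b[3])])
go([.684,-.0705,.262],1.6,"right wing hover")
E
```

```text
[0.6711 0.1462 0.2593] 0.051080806077063466 [1.    0.008]
(1116, [325.5, 203.2], [317, 171, 18, 70], ((325.4999694824219, 205.49996948242188), (16.999996185302734, 68.99998474121094), 0.0)) [[0.667, 0.1239, 0.158], [0.6669, 0.1726, 0.158], [0.6779, 0.1727, 0.158], [0.6787, 0.124, 0.158]]
right wing hover travel [11.2, 216.8, -2.7] turn [0.002, -0.003, -1.592]
```

The left wing's blob matches its original locked reading (end y 0.124 against 0.123). Now the right one.

{"method": "move_arm", "body": {
  "targets": [
    {"travel":[2,27,0],"turn":[0,0,-0.18]},
    {"travel":[4,54,0],"turn":[0,0,-0.36]},
    {"travel":[6,81,0],"turn":[0,0,-0.54]},
    {"travel":[8,108,0],"turn":[0,0,-0.72]},
    {"travel":[10,135,0],"turn":[0,0,-0.9]},
    {"travel":[11,162,0],"turn":[0,0,-1.08]},
    {"travel":[12,190,0],"turn":[0,0,-1.26]},
    {"travel":[13,217,0],"turn":[0,0,-1.44]}
  ],
  "jaw": 0.4
}}

```text
t: 77.55
tcp_pos: [0.685, -0.0718, 0.2552]
eef_rot: [0.747, 0.665, -0.001, -0.001]
force: [-0.7, -0.6, 0.5]
finger_gap: 0.0512
```

{"method": "move_arm", "body": {
  "targets": [
    {"travel":[0,0,0],"turn":[0,0,-0.17]},
    {"travel":[0,0,0],"turn":[0,0,-0.17]},
    {"travel":[0,0,0],"turn":[0,0,-0.17]},
    {"travel":[0,0,0],"turn":[0,0,-0.17]},
    {"travel":[0,0,0],"turn":[0,0,-0.17]},
    {"travel":[0,0,0],"turn":[0,0,-0.17]},
    {"travel":[0,0,0],"turn":[0,0,-0.17]},
    {"travel":[0,0,0],"turn":[0,0,-0.17]}
  ]
}}

```text
t: 78.55
tcp_pos: [0.6853, -0.0708, 0.2565]
eef_rot: [0.69, 0.724, -0.0, 0.0]
force: [0.2, 0.4, 0.1]
finger_gap: 0.051
```

```bash
python3 - <<'E'
from h import *
im,w=snap("wrist","w22.png");s=env.state();print(s["tcp_pos"].round(4),s["finger_gap"],R.from_quat(s["eef_rot"]).as_matrix()[:2,0].round(3))
iw=cv2.imread("pics/w22.png")
for b in blobs(iw,*ORANGE,100):
  if 250<b[1][0]<400: print(b,[plane(w,p,.164).round(4).tolist() for p in cv2.boxPoints(b[3])])
go([.684,-.0705,.169],1.62,"right wing")
E
```

```text
[ 0.6853 -0.0708  0.2565] 0.051192086053149316 [-0.047  0.999]
(190, [325.1, 184.0], [316, 179, 18, 13], ((324.5, 185.0), (12.0, 17.0), 90.0)) [[0.6626, -0.077, 0.164], [0.6621, -0.0662, 0.164], [0.67, -0.0658, 0.164], [0.6705, -0.0766, 0.164]]
(514, [324.8, 224.5], [316, 208, 18, 36], ((324.5, 225.5), (35.0, 17.0), 90.0)) [[0.682, -0.0762, 0.164], [0.6815, -0.0651, 0.164], [0.7062, -0.0638, 0.164], [0.7067, -0.0752, 0.164]]
right wing travel [0.4, -1.3, 87.5] turn [0.0, 0.0, -0.002]
```

{"method": "move_arm", "body": {
  "targets": [
    {"travel":[1,-1,20],"turn":[0,0,0]},
    {"travel":[1,-1,40],"turn":[0,0,0]},
    {"travel":[1,-1,60],"turn":[0,0,0]},
    {"travel":[1,-1,75],"turn":[0,0,0]},
    {"travel":[1,-1,83],"turn":[0,0,0]},
    {"travel":[1,-1,87.5],"turn":[0,0,0]},
    {"travel":[1,-1,87.5],"turn":[0,0,0]},
    {"travel":[1,-1,87.5],"turn":[0,0,0]}
  ]
}}

```text
t: 79.6
tcp_pos: [0.6845, -0.0699, 0.1696]
eef_rot: [0.69, 0.724, 0.0, 0.0]
force: [-1.1, -0.1, 0.7]
finger_gap: 0.0516
```

{"method": "move_arm", "body": {
  "targets": [
    {"travel":[0,0,0],"turn":[0,0,0]},
    {"travel":[0,0,0],"turn":[0,0,0]},
    {"travel":[0,0,0],"turn":[0,0,0]},
    {"travel":[0,0,0],"turn":[0,0,0]},
    {"travel":[0,0,0],"turn":[0,0,0]},
    {"travel":[0,0,0],"turn":[0,0,0]},
    {"travel":[0,0,0],"turn":[0,0,0]},
    {"travel":[0,0,0],"turn":[0,0,0]}
  ],
  "jaw": 1,
  "grip_force": 80
}}

```text
t: 80.6
tcp_pos: [0.6843, -0.07, 0.169]
eef_rot: [0.69, 0.724, -0.0, 0.0]
force: [0.1, -3.0, 1.7]
finger_gap: 0.0102
```

{"method": "move_arm", "body": {
  "targets": [
    {"travel":[0,0,2],"turn":[0,0,0]},
    {"travel":[0,0,4],"turn":[0,0,0]},
    {"travel":[0,0,6],"turn":[0,0,0]},
    {"travel":[0,0,8],"turn":[0,0,0]},
    {"travel":[0,0,10],"turn":[0,0,0]},
    {"travel":[0,0,11.5],"turn":[0,0,0]},
    {"travel":[0,0,12.5],"turn":[0,0,0]},
    {"travel":[0,0,12.5],"turn":[0,0,0]}
  ]
}}

```text
t: 81.6
tcp_pos: [0.6844, -0.07, 0.1574]
eef_rot: [0.69, 0.724, 0.0, 0.001]
force: [-2.2, -3.4, 10.2]
finger_gap: 0.01
```

```bash
python3 - <<'E'
from h import *
s=env.state();print({k:np.round(s[k],4).tolist() for k in("t","tcp_pos","force","torque","finger_gap","qpos")},R.from_quat(s["eef_rot"]).as_matrix()[:2,0].round(3))
E
```

```text
{'t': 81.6, 'tcp_pos': [0.6844, -0.07, 0.1574], 'force': [-2.1519, -3.3997, 10.2295], 'torque': [-0.5801, 0.4385, 0.0037], 'finger_gap': 0.01, 'qpos': [-0.1978, 0.6752, 1.4846, -0.0003, 0.9808, -1.8155]} [-0.047  0.999]
```

{"method": "move_arm", "body": {
  "targets": [
    {"travel":[0,0,0],"turn":[0,0,0.17]},
    {"travel":[0,0,0],"turn":[0,0,0.34]},
    {"travel":[0,0,0],"turn":[0,0,0.51]},
    {"travel":[0,0,0],"turn":[0,0,0.68]},
    {"travel":[0,0,0],"turn":[0,0,0.85]},
    {"travel":[0,0,0],"turn":[0,0,1.02]},
    {"travel":[0,0,0],"turn":[0,0,1.19]},
    {"travel":[0,0,0],"turn":[0,0,1.36]}
  ]
}}

```text
t: 82.6
tcp_pos: [0.6845, -0.0698, 0.1574]
eef_rot: [0.992, 0.126, 0.001, 0.0]
force: [-2.2, -2.0, 10.4]
finger_gap: 0.0098
```

{"method": "move_arm", "body": {
  "targets": [
    {"travel":[0,0,0],"turn":[0,0,0.1]},
    {"travel":[0,0,0],"turn":[0,0,0.2]},
    {"travel":[0,0,0],"turn":[0,0,0.24]},
    {"travel":[0,0,0],"turn":[0,0,0.24]},
    {"travel":[0,0,0],"turn":[0,0,0.24]},
    {"travel":[0,0,0],"turn":[0,0,0.24]},
    {"travel":[0,0,0],"turn":[0,0,0.24]},
    {"travel":[0,0,0],"turn":[0,0,0.24]}
  ]
}}

```text
t: 83.6
tcp_pos: [0.6846, -0.0698, 0.1574]
eef_rot: [1.0, 0.009, 0.001, 0.0]
force: [-1.8, -1.2, 10.0]
finger_gap: 0.0092
```

{"method": "move_arm", "body": {
  "targets": [
    {"travel":[0,0,-1],"turn":[0,0,0]},
    {"travel":[0,0,-2],"turn":[0,0,0]},
    {"travel":[0,0,-3],"turn":[0,0,0]},
    {"travel":[0,0,-4],"turn":[0,0,0]},
    {"travel":[0,0,-5],"turn":[0,0,0]},
    {"travel":[0,0,-5],"turn":[0,0,0]},
    {"travel":[0,0,-5],"turn":[0,0,0]},
    {"travel":[0,0,-5],"turn":[0,0,0]}
  ]
}}

```text
t: 84.6
tcp_pos: [0.6845, -0.0698, 0.1618]
eef_rot: [1.0, 0.009, 0.0, 0.0]
force: [0.0, -2.0, 6.2]
finger_gap: 0.01
```

{"method": "move_arm", "body": {
  "targets": [
    {"travel":[0,0,0],"turn":[0,0,0]},
    {"travel":[0,0,0],"turn":[0,0,0]},
    {"travel":[0,0,0],"turn":[0,0,0]},
    {"travel":[0,0,0],"turn":[0,0,0]},
    {"travel":[0,0,-20],"turn":[0,0,0]},
    {"travel":[0,0,-50],"turn":[0,0,0]},
    {"travel":[0,0,-80],"turn":[0,0,0]},
    {"travel":[0,0,-95],"turn":[0,0,0]}
  ],
  "jaw": 0.4
}}

```text
t: 85.6
tcp_pos: [0.6845, -0.0699, 0.2581]
eef_rot: [1.0, 0.009, 0.001, 0.0]
force: [-0.3, 0.9, 0.7]
finger_gap: 0.0514
```

```bash
python3 - <<'E'
from h import *
im,w=snap("wrist","w23.png");s=env.state();print(s["tcp_pos"].round(4),s["finger_gap"],R.from_quat(s["eef_rot"]).as_matrix()[:2,0].round(3))
iw=cv2.imread("pics/w23.png")
for b in blobs(iw,*ORANGE,60):
  if 250<b[1][0]<400: print(b,[plane(w,p,.158).round(4).tolist() for p in cv2.boxPoints(b[3])])
go([.53,.10,.40],.02,"view")
E
```

```text
[ 0.6848 -0.0699  0.2594] 0.05122969246893646 [1.    0.018]
(1084, [323.3, 203.9], [315, 171, 18, 70], ((323.5, 205.5), (69.0, 17.0), 90.0)) [[0.679, -0.0435, 0.158], [0.6901, -0.0433, 0.158], [0.6913, -0.0921, 0.158], [0.6795, -0.0923, 0.158]]
(436, [373.4, 357.0], [355, 347, 41, 29], ((373.8837585449219, 358.2293701171875), (37.63710021972656, 25.945453643798828), 13.626996040344238)) [[0.71, -0.1993, 0.158], [0.7137, -0.1756, 0.158], [0.7423, -0.1833, 0.158], [0.7394, -0.2075, 0.158]]
(77, [376.6, 361.5], [371, 356, 12, 11], ((376.5, 361.0), (8.825225830078125, 11.963085174560547), 11.309932708740234)) [[0.7245, -0.1987, 0.158], [0.7257, -0.1875, 0.158], [0.7325, -0.189, 0.158], [0.7314, -0.2002, 0.158]]
view travel [-151.2, -172.6, -141.3] turn [0.001, -0.003, -0.002]
```

Both locks read the same as their original caught state. I'll take a last look from the front.

{"method": "move_arm", "body": {
  "targets": [
    {"travel":[-15,-10,-40],"turn":[0,0,-0.18]},
    {"travel":[-35,-25,-80],"turn":[0,0,-0.36]},
    {"travel":[-55,-40,-80],"turn":[0,0,-0.54]},
    {"travel":[-75,-54,-80],"turn":[0,0,-0.72]},
    {"travel":[-95,-68,-80],"turn":[0,0,-0.9]},
    {"travel":[-118,-82,-80],"turn":[0,0,-1.08]},
    {"travel":[-140,-97,-80],"turn":[0,0,-1.26]},
    {"travel":[-163,-113,-80],"turn":[0,0,-1.44]}
  ]
}}

```text
t: 86.65
tcp_pos: [0.5183, 0.0406, 0.3355]
eef_rot: [0.744, 0.668, -0.0, -0.0]
force: [0.8, 0.2, 0.4]
finger_gap: 0.0514
```

{"method": "move_arm", "body": {
  "targets": [
    {"travel":[0,0,0],"turn":[0,0,-0.1]},
    {"travel":[0,0,0],"turn":[0,0,-0.1]},
    {"travel":[0,0,0],"turn":[0,0,-0.1]},
    {"travel":[0,0,0],"turn":[0,0,-0.1]},
    {"travel":[0,0,0],"turn":[0,0,-0.1]},
    {"travel":[0,0,0],"turn":[0,0,-0.1]},
    {"travel":[0,0,0],"turn":[0,0,-0.1]},
    {"travel":[0,0,0],"turn":[0,0,-0.1]}
  ]
}}

```text
t: 87.65
tcp_pos: [0.5192, 0.0402, 0.3365]
eef_rot: [0.712, 0.703, -0.0, 0.0]
force: [0.6, 0.1, -0.0]
finger_gap: 0.0512
```

```bash
python3 - <<'E'
from h import *
im,w=snap("wrist","w24.png");print(env.state()["tcp_pos"].round(4),env.state()["force"].round(1))
E
```

```text
[0.5193 0.0402 0.3365] [-0.1  0.5 -0.6]
```

View pics/w24.png

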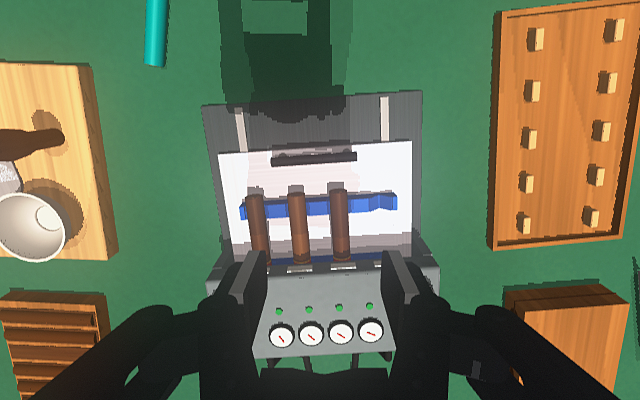

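The last view shows an empty tray, with three cigars straight in grooves 2–4 at (257,225), (299,225) and (340,222). They are under the head with the carriage home, and the punch, bowl and knife are undisturbed. I'm handing in.

```bash
python3 -c "
from rig import env
print(env.sign_off())"
```

```text
the job is handed in; nothing more can be done
None
```

I released both locks, drew the carriage out 65 mm, loaded it, pushed it home and locked both locks again. The job was handed in after about 88 s of the 210 s. The hand-in gave no verdict.

- **Cigars:** Three were in the tray, and they now lie in grooves 2, 3 and 4 with their heads into the machine. One had been knocked aside earlier, so I measured it again before grasping it. I used groove 3 rather than 1 for the last one, to keep the wrist camera away from the left lock.
- **Carriage:** The push force rose at the same handle position as at the start, and both locks then pressed in about 11.5 mm, so it is home.
- **Locks:** Seen from the wrist camera, both bars lie crosswise, at the same position and height as before they were released. I could not read the lock joints directly, so that they have caught is judged from these pictures and from the forces.
- **Last picture:** The tray is empty and the three cigars are straight. The bowl and punch look undisturbed, but the knife is mostly out of that view.
- **Disagreements:** My first handle position was about 10 mm off sideways, because the arm was still settling. I replaced it with the midline between the saddles and locks. The two cameras differed by up to about 7 mm sideways on the seated cigars' bands.

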